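Wedge a spring clip off a shaft and stow it in the parts case

ROBOT

A 6-joint arm with a two-finger parallel gripper is mounted at the origin on the work surface. World frame = base frame: x ahead of the robot, y to its left, z up, the work surface at z = 0. Lengths are in m, angles in rad, forces in N, time in s.
With the tool pointing down it reaches from about 0.4 to 0.825 m from the base axis. Payload 7 kg.
Tool frame: the origin (TCP) lies midway between the tips of the shut fingers; the grasp point (between the pads) lies arm.pinch_z behind it (arm.pinch_z is the distance from the TCP to the grasp point, in m); z points along the fingers, y is the direction in which the jaws open and shut (so a half turn about z gives the same grasp; the last joint's range is limited). The gripper opens to 88 mm and grips with 3 to 60 N. Pads are 19 mm wide; open, the fingers measure 130 mm over their backs; the gripper's body (78 mm by 193 mm) begins 47 mm behind the grasp point.
Start: joints at [1.45, 0.359, 0.012, 0, -1.224, -0.288], TCP at [0.268, 0.619, 0.227] pointing down, gripper open.
Joint ranges: [-3.07, 3.07], [-1.43, 2.12], [-1.02, 1.25], [-3.03, 1.67], [-3.05, -0], [-3.03, 3.03]. Speed limits (rad/s): [2.39, 2.39, 3.01, 3.14, 3.14, 3.14].

INTERFACE

Orientations are given as a unit quaternion [w, x, y, z].
In Python, from plant import arm gives the robot as it stands.
- The arm moves only by the tool drive_tool, never from a script. Its argument "steps" is a list of rows, each a list of 3 entries, a list of its own where there are three numbers: the shift along the world's x, y, z in cm, then the turn, a rotation vector about the world's x, y, z in degrees, then the finger opening in cm, from 0 to 8.76. In form: [[[dx, dy, dz], [ax, ay, az], gripper], ...]. A call has 1 to 20 rows; each row shifts and turns the commanded pose from where the row before left it; what a row does not reach is not made up. A row lasts 1/10 s, in which the tool goes at most 50 mm and 8.59 degrees, less where a joint would pass 70% of its speed; a pose out of reach is approached as far as the arm can. A call is refused whole if a number of a shift passes 5 or a number of a turn 8.59, either way. A call with a gripper value outside its range is refused whole. The fingers move at their own pace and stop on an object; the grip force is fixed at half the most. Time passes only in rows, so rows that do not move let the fingers close. It gives the time, the measured TCP pose, the force and the opening at its end, in the units of the state.
- arm.read_state(): the state, without advancing time (a new reading comes with each control period).
- arm.capture(name): name is "scene" or "top"; returns the picture (384x512x3 uint8, red, green, blue); there is no depth.
- arm.camera_info(name): a dict with "camera_matrix" (3x3 intrinsics, pixels), "D" ([k1, k2, p1, p2, k3] as OpenCV has them; the pictures are not rectified), "T" (4x4, takes a point from camera to world coordinates). Camera axes: x right, y up, looking along -z (the intrinsics and any distortion apply to the point x, -y, -z); pixel columns grow to the right and rows downward; lengths in m; the calibration is good to about 2 mm. A picture is of the moment at which its call begins. camera_info takes no time and is no camera call.
- arm.job_done(): hands the job in, once; it reports no verdict.
The state is a dict: "time_s": time; "q": joint angles; "joint_vel": joint speeds; "joint_efforts": joint torques, N m; "eef_pos": TCP position; "tcp_rot": TCP orientation; "wrist_force": force on the tool from outside, world axes, zero at the start; "ft_torque": the same for the moment, N m; "gripper_width": finger opening in m.
Only numpy, scipy, OpenCV 4.12 (cv2) and the standard library are available. Lean on these libraries where they do the work, as an engineer would, in place of code of your own. Each camera call takes 0.05 s, during which the arm holds its last target.

TASK

Lift the lid of the grey parts case past its balance point so that its springs hold it open; then slide the wooden-gripped wedge along the top of the rod, under the spring clip, until it has lifted the clip off the rod's grip - do not push or pull the clip with the fingers while it grips the rod. Then set the wedge back on the bench and put the clip inside the open case, without shoving the loose steel bar and plate about.

Things in the scene. Friction and masses are not known exactly. Their poses are not given: they have to be found in the camera images.
- stand: Fixed shaft stand: dark steel base 180 x 100 x 10 mm; on it, on a thin web, a bright round steel rod, diameter 32 mm, level along the stand's x from x = -70 mm (free end, where the wedge is slid in towards +x) to +90 mm. Rod axis 52 mm, rod top 68 mm above the bench. Origin on the bench below the seated clip.
- rod (a point): Point on the rod's axis, 52 mm above the bench, where the clip is seated; axes as the stand's.
- fork (a point): Middle of the fork of two grey cheeks on the stand (x = 15 to 45 mm, 16 to 34 mm either side of the rod's middle, tops 82 mm above the bench). It stops the clip from being pushed towards +x. Between the cheeks the rod's top is free: the wedge's nose passes through. This point is on the rod's axis.
- clip: Bright steel spring clip straddling the rod, 24 mm along the rod (x), 44 mm wide (y), 85 g. Origin on the rod's axis while seated (= point rod), z up. Two sprung legs hang beside the rod and hook under it with lips (lowest point z = -13 mm). Two feet on the rod leave, under the cross-bar, an opening 23 mm wide and 7 mm high above the rod's top for the wedge.
- clip_bar (a point): Middle of the clip's cross-bar's underside, z = 23 mm. Lifting the clip by some 10 mm spreads the legs widest and takes 5 to 10 N; lifted by 12 mm or more the legs have let go and push it on up. With the wedge drawn back it stays perched on the rod 14 to 22 mm above its seat, free to be picked up.
- clip_tab (a point): Point in the clip's upright pull tab (z = 63 mm) at which to grip it, across its 10 mm. The tab is 20 mm (x) x 10 mm (y) and stands from z = 35 to 73 mm on the 44 mm wide strap (top at z = 35 mm): the fingertips should end above the strap. The perched clip may lean by some degrees.
- wedge: Loose wedge on its flat sole, 160 g. Origin on the sole under the middle of the grip, nose to +x, z up. Wooden grip block x = -20 to 20 mm, 22 mm wide (y), z = 8 to 44 mm, gripped across its 22 mm. Dark steel blade 14 mm wide: level top 22 mm high from x = 20 to 50 mm, then a ramp down to the 2 mm thick nose at x = 105 mm.
- wedge_nose (a point): Middle of the nose's lower edge (wedge x = 105 mm, z = 0). The sole slides on the rod's top; once the level part is under the clip's cross-bar (wedge origin 30 to 45 mm short of the clip's) the clip is off. The push takes up to about 15 N.
- case: Fixed grey open-topped parts case 170 mm (x) x 240 mm (y) x 70 mm high, walls and floor 5 mm thick, with a hinged lid; origin under its centre, its front (with the lid's handle) at -x.
- lid (a joint): Lid angle, rad: 0 shut, 1.6 fully open (just past upright), hinged on the case's far (+x) rim. Below about 0.7 rad it falls shut; above it the springs carry it fully open by themselves and hold it. Lifting takes about 1 N at the handle.
- lid_handle (a point): Middle of the lid's bar handle: round steel bar, diameter 10 mm, 100 mm long along the case's y, axis 38 mm above the lid's top face, 150 mm before the hinge axis and 46 mm above it when shut. It turns with the lid; the raised lid's plate is then below the bar on its -x side.
- lid_hinge (a point): Point on the lid's hinge axis (along the case's y), 70 mm above the bench.
- bar: Bystander: plain flat steel bar 90 x 22 x 14 mm, origin under its centre.
- plate: Bystander: dark steel plate 110 x 80 x 8 mm, origin under its centre.
Mind the look-alikes: they are no part of the job. Leave any pink look-alike of the wedge alone.

How it is judged:
By the outcome, as a careful person would: the job done as asked, in the order asked, and still so for the second after the job is handed in, with the robot touching nothing.
It also fails if it takes over 72 s, if anything falls off the work surface, if the arm or the gripper's body presses on something with over 40 N, if the wrist force passes 120 N, or if a joint passes its speed limit or range.

## Working session

There is one attempt and no reset: what is moved stays moved. The work goes in short steps, Python scripts to look and compute and a tool call to move; the robot and the scene stay as the last step left them, time stands still between calls to the robot, and variables do not carry over. Pictures are saved under pics/ and viewed, and the job is handed in when it is done.

Besides the shell and the picture viewer there is one more tool, called after "Emit:" as name(argument=value, ...), one argument or row to a line, values as JSON. drive_tool: Moves the arm, as the interface text tells. Its arguments: {"type":"object","properties":{"steps":{"type":"array"}},"required":["steps"]}

```bash
ls; mkdir -p pics
cat > h.py <<'E'
import numpy as np, cv2, json
from plant import arm
def snap(n,f):
    im=arm.capture(n); cv2.imwrite('pics/'+f,im[:,:,::-1]); return im
def ray(n,u,v):
    c=arm.camera_info(n);K=np.array(c['camera_matrix']);D=np.array(c['D'],float);T=np.array(c['T'])
    p=cv2.undistortPoints(np.array([[[u,v]]],float),K,D)[0,0]
    d=T[:3,:3]@np.array([p[0],-p[1],-1.]);return T[:3,3],d
def onz(n,u,v,z):
    o,d=ray(n,u,v);return o+d*(z-o[2])/d[2]
def proj(n,P):
    c=arm.camera_info(n);K=np.array(c['camera_matrix']);D=np.array(c['D'],float);T=np.array(c['T'])
    q=T[:3,:3].T@(np.array(P,float)-T[:3,3]);
    return cv2.projectPoints(np.array([[q[0],-q[1],-q[2]]]),np.zeros(3),np.zeros(3),K,D)[0][0,0]
def tri(a,b):
    # a,b=(cam,u,v)
    A=np.zeros((3,3));B=np.zeros(3)
    for r in(a,b):
        o,d=ray(*r);d=d/np.linalg.norm(d);M=np.eye(3)-np.outer(d,d);A+=M;B+=M@o
    return np.linalg.solve(A,B)
def crop(im,u0,v0,u1,v1,s,f):
    cv2.imwrite('pics/'+f,cv2.resize(im[v0:v1,u0:u1,::-1],None,fx=s,fy=s,interpolation=cv2.INTER_CUBIC))
E
python3 - <<'E'
from h import *
snap('scene','s0.png');snap('top','t0.png')
for n in('scene','top'):print(arm.camera_info(n))
print(arm.read_state(),arm.pinch_z)
E
```

```text
pics
{'camera_matrix': array([[488.90059989,   0.        , 257.70292273],
       [  0.        , 488.90059989, 190.1350335 ],
       [  0.        ,   0.        ,   1.        ]]), 'D': array([0.01934262, 0.        , 0.        , 0.        , 0.        ]), 'T': array([[-0.14498936, -0.65072156,  0.74534525,  1.42789126],
       [ 0.98936919, -0.0867797 ,  0.1166957 ,  0.16452076],
       [-0.01125557,  0.75434126,  0.656386  ,  0.86116377],
       [ 0.        ,  0.        ,  0.        ,  1.        ]])}
{'camera_matrix': array([[386.26018707,   0.        , 258.7686383 ],
       [  0.        , 386.26018707, 193.00733331],
       [  0.        ,   0.        ,   1.        ]]), 'D': array([-0.07179966,  0.        ,  0.        ,  0.        ,  0.        ]), 'T': array([[ 0.02392594,  0.98306651, -0.18168047,  0.39030262],
       [-0.99955688,  0.0203047 , -0.02176603,  0.00771425],
       [-0.01770849,  0.18212074,  0.9831167 ,  0.99523258],
       [ 0.        ,  0.        ,  0.        ,  1.        ]])}
{'time_s': 0.1, 'q': array([ 1.45006909e+00,  3.59316696e-01,  1.11630685e-02, -3.16279705e-04,
       -1.22408538e+00, -2.88100093e-01]), 'joint_vel': array([-5.70450267e-04,  2.71259657e-05,  2.94833383e-03, -2.67771743e-03,
        1.44986244e-03,  1.08552783e-03]), 'joint_efforts': array([-1.47123268e-03, -5.84162378e+01,  2.93751365e+01,  7.01546699e+00,
        1.02157283e-02, -4.41871282e-05]), 'eef_pos': array([0.26818471, 0.61896996, 0.22571953]), 'tcp_rot': array([ 7.31246729e-04,  9.79168978e-01, -2.03045736e-01, -8.78745180e-05]), 'wrist_force': array([ 0.40837906, -0.34917174, -0.65228232]), 'ft_torque': array([-0.0173153 , -0.02415225,  0.00256583]), 'gripper_width': 0.08720055086183601} 0.0188
```

View pics/s0.png

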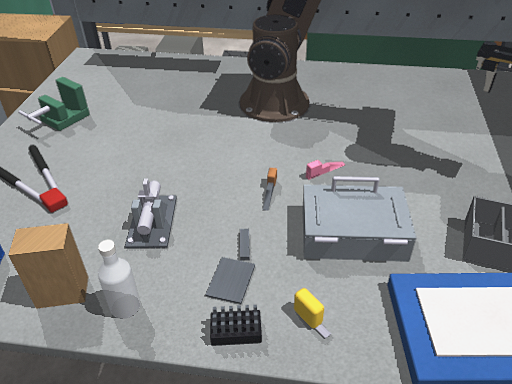

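View pics/t0.png

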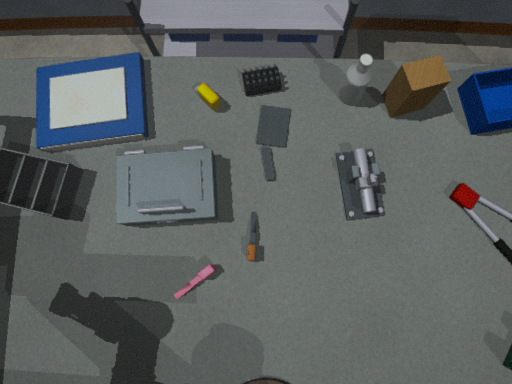

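The scene picture shows the case at (357,215), the stand at (150,215), the wooden-gripped wedge at (270,185) and its pink look-alike at (322,168), and the bar and plate at (243,243) and (231,280). In the top picture the wedge is at (252,237), the pink one at (195,282), the stand at (362,184) and the case at (166,187). I'll enlarge these.

Run:
```python
from h import *
t=cv2.imread('pics/t0.png')[:,:,::-1];s=cv2.imread('pics/s0.png')[:,:,::-1]
a=cv2.resize(t[140:270,225:395],None,fx=4.5,fy=4.5,interpolation=cv2.INTER_CUBIC)
cv2.imwrite('pics/c1.png',a[:,:,::-1])
crop(s,110,150,300,260,4,'c2.png')
crop(t,105,135,225,235,6,'c3.png')
crop(s,290,150,420,270,5,'c4.png')
```

```text
(no output)
```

View pics/c1.png

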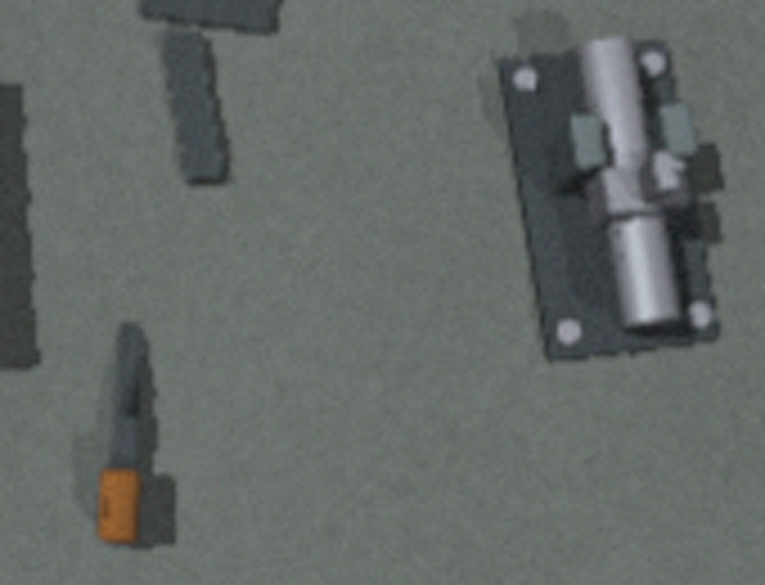

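View pics/c2.png

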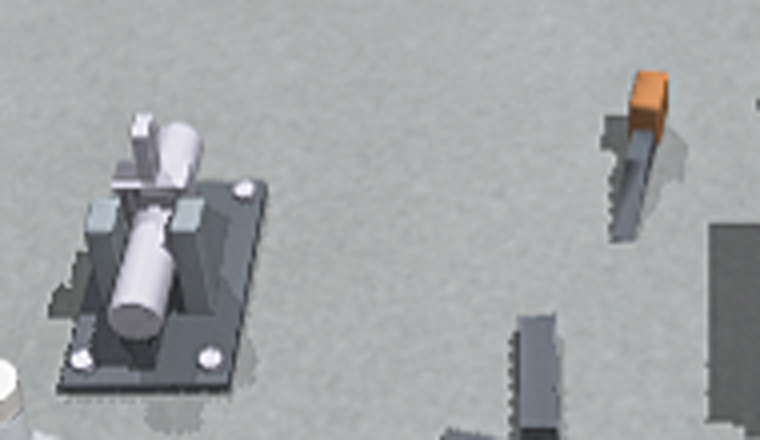

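View pics/c3.png

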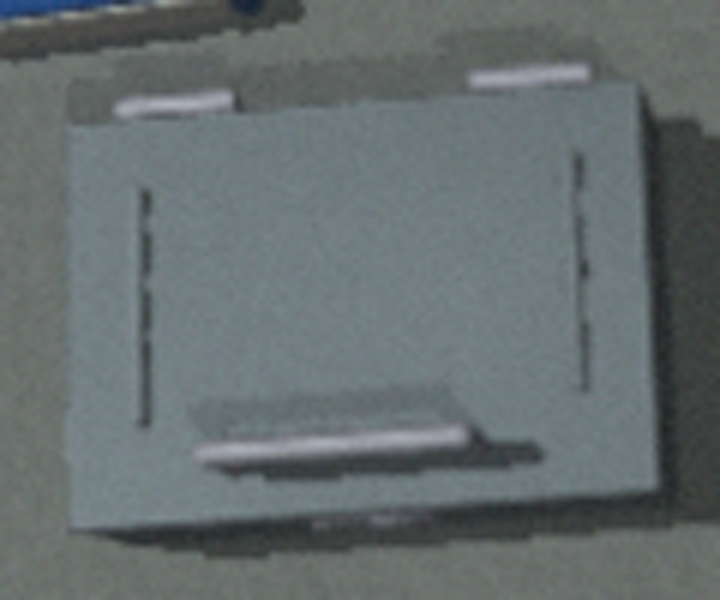

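View pics/c4.png

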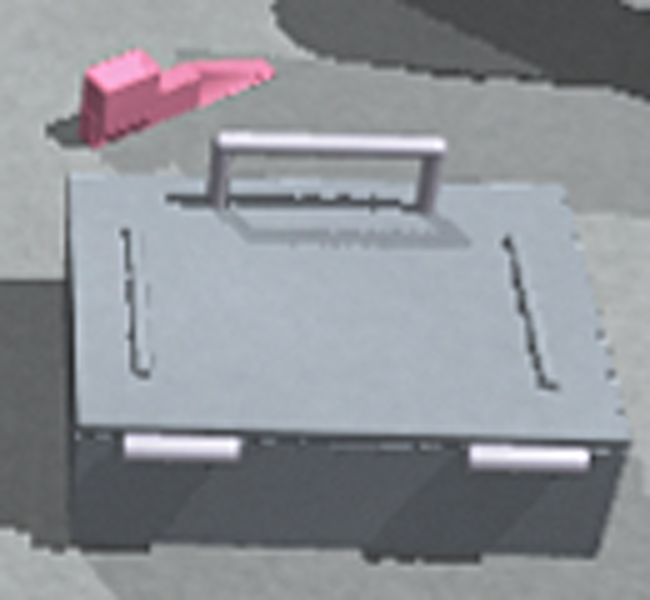

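Run:
```python
from h import *
np.set_printoptions(precision=4,suppress=True)
def c1(x,y):return 225+(x+.5)/4.5-.5,140+(y+.5)/4.5-.5
def c2(x,y):return 110+(x+.5)/4-.5,150+(y+.5)/4-.5
def c3(x,y):return 105+(x+.5)/6-.5,135+(y+.5)/6-.5
def c4(x,y):return 290+(x+.5)/5-.5,150+(y+.5)/5-.5
T=lambda p,z:onz('top',*p,z); S=lambda p,z:onz('scene',*p,z)
print('base corners top',[T(c1(*p),.01) for p in[(499,58),(668,43),(549,360),(718,338)]])
print('screws',[T(c1(*p),.012) for p in[(525,77),(653,62),(569,331),(700,314)]])
print('scene screws',[S(c2(*p),.012) for p in[(244,188),(81,358),(209,357)]])
print('rod near top edge',T(c1(650,322),.052),'far',T(c1(606,40),.052))
print('rod far end centre scene',S(c2(135,320),.052))
print('cheek tops T',T(c1(587,117),.082),T(c1(677,103),.082),[T(c1(*p),.082) for p in [(573,118),(600,115),(664,105),(690,102)]])
print('cheek tops S',S(c2(106,214),.082),S(c2(188,214),.082))
print('tab top T',T(c1(667,165),.125),'S',S(c2(144,118),.125), 'tri',tri(('top',*c1(667,162)),('scene',*c2(144,118))))
print('wedge grip top T',[T(c1(*p),.044) for p in[(104,470),(138,470),(99,541),(137,543)]], 'nose',T(c1(131,323),.002))
print('S grip top',[S(c2(*p),.044) for p in[(637,71),(667,73),(664,107),(631,104)]],'nose',S(c2(622,241),.002))
print('handle ends T',[T(c3(*p),.116) for p in[(195,455),(468,433)]],'S',[S(c4(*p),.116) for p in[(218,138),(443,146)]])
print('tri',tri(('top',*c3(195,455)),('scene',*c4(445,146))),tri(('top',*c3(468,433)),('scene',*c4(217,138))))
print('hinge T',[T(c3(*p),.07) for p in[(175,103),(530,75)]],'S',[S(c4(*p),.07) for p in[(183,447),(530,458)]])
print('lid corners T',[T(c3(*p),.078) for p in[(68,125),(640,82),(70,528),(658,490)]])
```

```text
base corners top [array([ 0.6855, -0.1709,  0.01  ]), array([ 0.697 , -0.2711,  0.01  ]), array([ 0.5077, -0.1972,  0.01  ]), array([ 0.5222, -0.2945,  0.01  ])]
screws [array([ 0.6737, -0.1856,  0.012 ]), array([ 0.6846, -0.2613,  0.012 ]), array([ 0.5243, -0.2084,  0.012 ]), array([ 0.5356, -0.2839,  0.012 ])]
scene screws [array([ 0.5193, -0.2082,  0.012 ]), array([ 0.6795, -0.2622,  0.012 ]), array([ 0.6686, -0.1869,  0.012 ])]
rod near top edge [ 0.5247 -0.2443  0.052 ] far [ 0.6849 -0.224   0.052 ]
rod far end centre scene [ 0.6817 -0.2213  0.052 ]
cheek tops T [ 0.6318 -0.2052  0.082 ] [ 0.6408 -0.2545  0.082 ] [array([ 0.6311, -0.1975,  0.082 ]), array([ 0.6331, -0.2123,  0.082 ]), array([ 0.6395, -0.2474,  0.082 ]), array([ 0.6415, -0.2617,  0.082 ])]
cheek tops S [ 0.6274 -0.252   0.082 ] [ 0.6209 -0.2039  0.082 ]
tab top T [ 0.5959 -0.2359  0.125 ] S [ 0.5878 -0.2345  0.125 ] tri [ 0.5955 -0.2324  0.132 ]
wedge grip top T [array([0.4384, 0.0528, 0.044 ]), array([0.4388, 0.0343, 0.044 ]), array([0.4001, 0.0544, 0.044 ]), array([0.3995, 0.0338, 0.044 ])] nose [0.5251 0.0416 0.002 ]
S grip top [array([0.4038, 0.0355, 0.044 ]), array([0.4033, 0.0557, 0.044 ]), array([0.4392, 0.058 , 0.044 ]), array([0.439 , 0.0361, 0.044 ])] nose [0.5259 0.0417 0.002 ]
handle ends T [array([0.5058, 0.3093, 0.116 ]), array([0.5168, 0.2028, 0.116 ])] S [array([0.5114, 0.2039, 0.116 ]), array([0.5034, 0.3095, 0.116 ])]
tri [0.5055 0.3095 0.1175] [0.5162 0.2026 0.1197]
hinge T [array([0.6606, 0.3461, 0.07  ]), array([0.6749, 0.1961, 0.07  ])] S [array([0.672 , 0.1974, 0.07  ]), array([0.658 , 0.3477, 0.07  ])]
lid corners T [array([0.6481, 0.388 , 0.078 ]), array([0.6702, 0.1485, 0.078 ]), array([0.4798, 0.3715, 0.078 ]), array([0.501 , 0.1334, 0.078 ])]
```

Candidates for the wedge are the wooden-gripped one (top 252,237; scene 270,185) and the pink one (top 195,282; scene 322,168). The crops show the orange wooden block and dark blade on the first, so that is the one meant.

The numbers agree with the given sizes. The handle is at (.509,.256,.116) and the case yaw is about 5.3°. The rod is at (.593,-.235) with a yaw of about 8°. The wedge origin is at (.420,.044) with a yaw of about -1.3°. I'll do the lid first.

Emit:
drive_tool(
  steps=[
    [[1.72,-2.59,0],[0,0,-4.4],5],
    [[1.72,-2.59,0],[0,0,-4.4],5],
    [[1.72,-2.59,0],[0,0,-4.4],5],
    [[1.72,-2.59,0],[0,0,-4.4],5],
    [[1.72,-2.59,0],[0,0,-4.4],5],
    [[1.72,-2.59,0],[0,0,-4.4],5],
    [[1.72,-2.59,0],[0,0,-4.4],5],
    [[1.72,-2.59,0],[0,0,-4.4],5],
    [[1.72,-2.59,0],[0,0,-4.4],5],
    [[1.72,-2.59,0],[0,0,-4.4],5],
    [[1.72,-2.59,0],[0,0,-4.4],5],
    [[1.72,-2.59,0],[0,0,-4.4],5],
    [[1.72,-2.59,0],[0,0,-4.4],5],
    [[1.72,-2.59,0],[0,0,-4.1],5],
    [[0,0,0],[0,0,0],5],
    [[0,0,0],[0,0,0],5],
  ],
)

```text
time_s: 1.7
eef_pos: [0.5092, 0.2561, 0.2262]
tcp_rot: [0.0, 0.739, -0.674, -0.0]
wrist_force: [-0.4, -0.0, 1.0]
gripper_width: 0.05
```

Emit:
drive_tool(
  steps=[
    [[0,0,-3],[0,0,0],5],
    [[0,0,-3],[0,0,0],5],
    [[0,0,-3],[0,0,0],5],
    [[0,0,-1.7],[0,0,0],5],
    [[0,0,-1.6],[0,0,0],5],
    [[0,0,0],[0,0,0],5],
  ],
)

```text
time_s: 2.3
eef_pos: [0.5074, 0.2566, 0.1012]
tcp_rot: [0.002, 0.739, -0.673, -0.0]
wrist_force: [-0.2, -0.4, 0.1]
gripper_width: 0.0498
```

Run:
```python
from h import *
im=snap('scene','s1.png');crop(im,270,80,430,270,3,'c5.png')
```

```text
(no output)
```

View pics/c5.png

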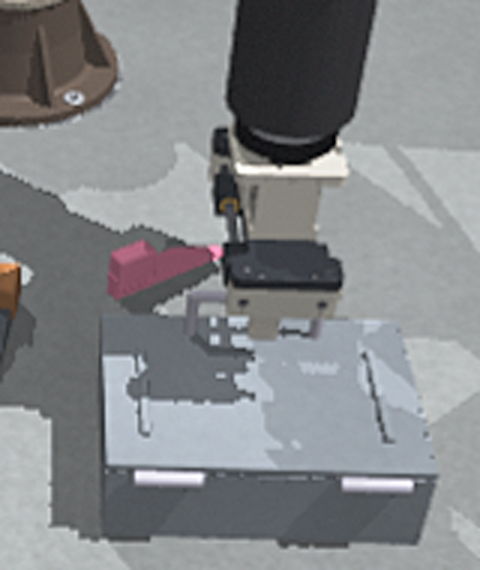

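The enlarged scene shows the near finger in front of the handle, with the handle passing through the gap. I'll close on it.

Emit:
drive_tool(
  steps=[
    [[0,0,0],[0,0,0],0.6],
    [[0,0,0],[0,0,0],0.6],
    [[0,0,0],[0,0,0],0.6],
    [[0,0,0],[0,0,0],0.6],
    [[0,0,0],[0,0,0],0.6],
    [[0,0,0],[0,0,0],0.6],
  ],
)

```text
time_s: 2.95
eef_pos: [0.5119, 0.2573, 0.1046]
tcp_rot: [-0.002, 0.739, -0.673, 0.001]
wrist_force: [9.1, -4.5, -2.6]
gripper_width: 0.0092
```

Run:
```python
import numpy as np
p=None
for i in range(0,21):
    th=np.radians(2.7*i);ta=np.radians(1.7*i)
    a=np.radians(162.95)-th
    P=np.array([156.9*np.cos(a)-12.5*np.sin(ta),156.9*np.sin(a)-12.5*np.cos(ta)])/10
    if p is not None:
        d=P-p;print(i,2.7*i,"[[%.2f, %.2f, %.2f], [-0.16, 1.69, 0], 0.6],"%(d[0]*.9957,d[0]*.0924,d[1]))
    p=P
```

```text
1 2.7 [[0.20, 0.02, 0.70], [-0.16, 1.69, 0], 0.6],
2 5.4 [[0.23, 0.02, 0.69], [-0.16, 1.69, 0], 0.6],
3 8.100000000000001 [[0.26, 0.02, 0.68], [-0.16, 1.69, 0], 0.6],
4 10.8 [[0.29, 0.03, 0.67], [-0.16, 1.69, 0], 0.6],
5 13.5 [[0.32, 0.03, 0.65], [-0.16, 1.69, 0], 0.6],
6 16.200000000000003 [[0.35, 0.03, 0.63], [-0.16, 1.69, 0], 0.6],
7 18.900000000000002 [[0.38, 0.04, 0.62], [-0.16, 1.69, 0], 0.6],
8 21.6 [[0.41, 0.04, 0.60], [-0.16, 1.69, 0], 0.6],
9 24.3 [[0.44, 0.04, 0.58], [-0.16, 1.69, 0], 0.6],
10 27.0 [[0.46, 0.04, 0.55], [-0.16, 1.69, 0], 0.6],
11 29.700000000000003 [[0.49, 0.05, 0.53], [-0.16, 1.69, 0], 0.6],
12 32.400000000000006 [[0.51, 0.05, 0.51], [-0.16, 1.69, 0], 0.6],
13 35.1 [[0.54, 0.05, 0.48], [-0.16, 1.69, 0], 0.6],
14 37.800000000000004 [[0.56, 0.05, 0.45], [-0.16, 1.69, 0], 0.6],
15 40.5 [[0.58, 0.05, 0.43], [-0.16, 1.69, 0], 0.6],
16 43.2 [[0.60, 0.06, 0.40], [-0.16, 1.69, 0], 0.6],
17 45.900000000000006 [[0.61, 0.06, 0.37], [-0.16, 1.69, 0], 0.6],
18 48.6 [[0.63, 0.06, 0.34], [-0.16, 1.69, 0], 0.6],
19 51.300000000000004 [[0.65, 0.06, 0.31], [-0.16, 1.69, 0], 0.6],
20 54.0 [[0.66, 0.06, 0.28], [-0.16, 1.69, 0], 0.6],
```

Emit:
drive_tool(
  steps=[
    [[0.2,0.02,0.7],[-0.16,1.69,0],0.6],
    [[0.23,0.02,0.69],[-0.16,1.69,0],0.6],
    [[0.26,0.02,0.68],[-0.16,1.69,0],0.6],
    [[0.29,0.03,0.67],[-0.16,1.69,0],0.6],
    [[0.32,0.03,0.65],[-0.16,1.69,0],0.6],
    [[0.35,0.03,0.63],[-0.16,1.69,0],0.6],
    [[0.38,0.04,0.62],[-0.16,1.69,0],0.6],
    [[0.41,0.04,0.6],[-0.16,1.69,0],0.6],
    [[0.44,0.04,0.58],[-0.16,1.69,0],0.6],
    [[0.46,0.04,0.55],[-0.16,1.69,0],0.6],
  ],
)

```text
time_s: 3.95
eef_pos: [0.544, 0.2601, 0.1663]
tcp_rot: [0.109, 0.731, -0.667, -0.099]
wrist_force: [6.5, 0.7, -9.3]
gripper_width: 0.009
```

Emit:
drive_tool(
  steps=[
    [[0.49,0.05,0.53],[-0.16,1.69,0],0.6],
    [[0.51,0.05,0.51],[-0.16,1.69,0],0.6],
    [[0.54,0.05,0.48],[-0.16,1.69,0],0.6],
    [[0.56,0.05,0.45],[-0.16,1.69,0],0.6],
    [[0.58,0.05,0.43],[-0.16,1.69,0],0.6],
    [[0.6,0.06,0.4],[-0.16,1.69,0],0.6],
    [[0.61,0.06,0.37],[-0.16,1.69,0],0.6],
    [[0.63,0.06,0.34],[-0.16,1.69,0],0.6],
    [[0.65,0.06,0.31],[-0.16,1.69,0],0.6],
    [[0.66,0.06,0.28],[-0.16,1.69,0],0.6],
  ],
)

```text
time_s: 4.95
eef_pos: [0.6007, 0.2654, 0.2077]
tcp_rot: [0.217, 0.706, -0.644, -0.197]
wrist_force: [-0.7, 0.4, -1.1]
gripper_width: 0.0087
```

Emit:
drive_tool(
  steps=[
    [[0,0,0],[0,0,0],2.4],
    [[0,0,0],[0,0,0],2.4],
    [[1,0.1,1.5],[0,0,0],2.4],
    [[1.5,0.15,2.5],[0,0,0],2.4],
    [[1,0.1,3],[0,0,0],2.4],
    [[0,0,3],[0,0,0],2.4],
    [[0,0,3],[0,0,0],2.4],
    [[-2,0,2],[0,0,0],2.4],
  ],
)

```text
time_s: 5.75
eef_pos: [0.6168, 0.2684, 0.3587]
tcp_rot: [0.216, 0.706, -0.645, -0.196]
wrist_force: [-0.4, 0.4, -0.2]
gripper_width: 0.024
```

Run:
```python
from h import *
snap('scene','s2.png')
```

```text
(no output)
```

View pics/s2.png

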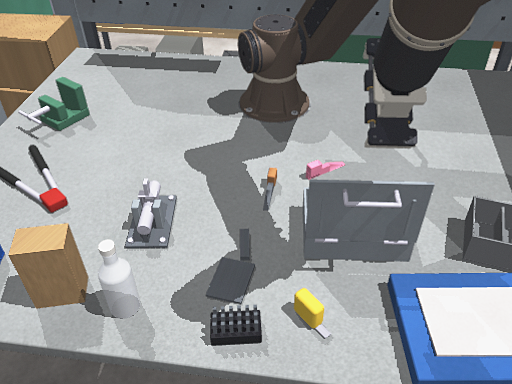

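The lid stands fully open at (367,222). Next is the wedge, after a check of joint 6.

Run:
```python
from h import *
s=arm.read_state();print(s['q'],s['eef_pos'])
```

```text
[ 0.54745545  0.69491102  0.86198849 -0.31797693 -2.24957366 -0.59031017] [0.61455807 0.26901244 0.36378835]
```

Emit:
drive_tool(
  steps=[
    [[-1,-1.1,0],[0.4,-4.23,0],6],
    [[-1,-1.1,0],[0.4,-4.23,0],6],
    [[-1,-1.1,0],[0.4,-4.23,0],6],
    [[-1,-1.1,0],[0.4,-4.23,0],6],
    [[-1,-1.1,0],[0.4,-4.23,0],6],
    [[-1,-1.1,0],[0.4,-4.23,0],6],
    [[-1,-1.1,0],[0.4,-4.23,0],6],
    [[-1,-1.1,0],[0.4,-4.23,0],6],
    [[-1,-1.1,-1.2],[0,0,6.95],6],
    [[-1,-1.1,-1.2],[0,0,6.95],6],
    [[-1,-1.1,-1.2],[0,0,6.95],6],
    [[-1,-1.1,-1.2],[0,0,6.95],6],
    [[-1,-1.1,-1.2],[0,0,6.95],6],
    [[-1,-1.1,-1.2],[0,0,6.95],6],
    [[-1,-1.1,-1.2],[0,0,6.95],6],
    [[-1,-1.1,-1.2],[0,0,6.95],6],
    [[-1,-1.1,-1.2],[0,0,6.95],6],
    [[-1,-1.1,-1.2],[0,0,6.95],6],
    [[-1,-1.1,-1.2],[0,0,6.95],6],
    [[-1,-1.1,-1.2],[0,0,6.95],6],
  ],
)

```text
time_s: 7.8
eef_pos: [0.415, 0.0482, 0.214]
tcp_rot: [-0.001, 1.0, -0.009, 0.001]
wrist_force: [-0.5, -0.4, 0.9]
gripper_width: 0.0601
```

Emit:
drive_tool(
  steps=[
    [[0,0,-1],[-0.05,-2.5,0],6],
    [[0,0,-1],[-0.05,-2.5,0],6],
    [[0,0,-1],[-0.05,-2.5,0],6],
    [[0,0,-1],[-0.05,-2.5,0],6],
    [[0,0,0],[0,0,0],6],
  ],
)

```text
time_s: 8.3
eef_pos: [0.4136, 0.0476, 0.173]
tcp_rot: [0.001, 0.996, -0.011, 0.087]
wrist_force: [-0.1, 0.3, 0.4]
gripper_width: 0.0602
```

```bash
cat > st.py <<'E'
from h import *
from scipy.spatial.transform import Rotation as R
s=arm.read_state();q=s['tcp_rot'];M=R.from_quat([q[1],q[2],q[3],q[0]]).as_matrix()
print('t',s['time_s'],'pos',np.round(s['eef_pos'],4),'q',np.round(s['q'],2));print('jaw yaw',np.degrees(np.arctan2(M[1,1],M[0,1])),'jaw',M[:,1].round(3),'up',(-M[:,2]).round(3),'F',s['wrist_force'].round(1),'w',s['gripper_width'])
E
python3 st.py
```

```text
t 8.3 pos [0.4136 0.0476 0.173 ] q [ 0.71 -0.16 -0.79  0.16 -0.82  0.74]
jaw yaw -91.23356347882503 jaw [-0.022 -1.    -0.001] up [-0.174  0.003  0.985] F [-0.1  0.3  0.4] w 0.06022928367108075
```

Emit:
drive_tool(
  steps=[
    [[0.1,-0.1,-3],[0,0,0],6],
    [[0.1,-0.1,-3],[0,0,0],6],
    [[0.1,-0.1,-3],[0,0,0],6],
    [[0,0,-2.5],[0,0,0],6],
    [[0,0,-2],[0,0,0],6],
    [[0,0,0],[0,0,0],6],
  ],
)

```text
time_s: 8.9
eef_pos: [0.4215, 0.046, 0.0404]
tcp_rot: [0.0, 0.996, -0.011, 0.084]
wrist_force: [0.3, 0.1, 0.8]
gripper_width: 0.0599
```

```bash
python3 st.py
python3 - <<'E'
from h import *
im=snap('scene','s3.png');crop(im,220,110,340,230,5,'c6.png')
im=snap('top','t3.png');crop(im,200,190,310,290,6,'c7.png')
E
```

```text
t 8.9 pos [0.4215 0.046  0.0404] q [ 0.66  0.08 -1.01  0.3  -0.36  0.61]
jaw yaw -91.27640248964651 jaw [-0.022 -1.    -0.001] up [-0.168  0.002  0.986] F [0.3 0.1 0.8] w 0.05992613566370379
```

View pics/c6.png

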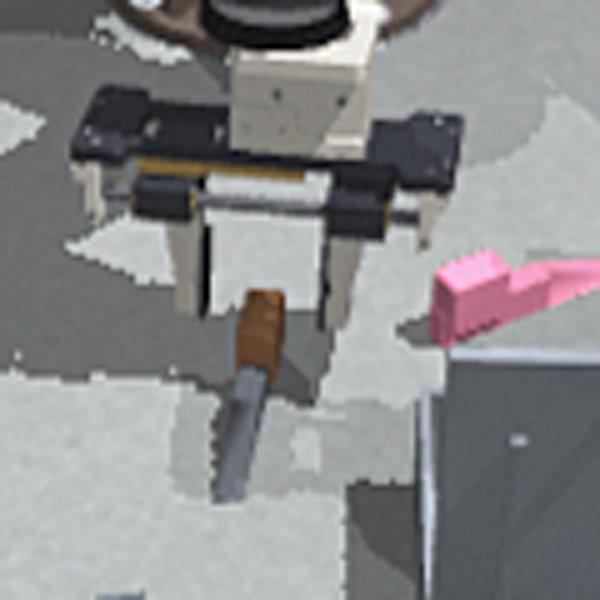

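View pics/c7.png

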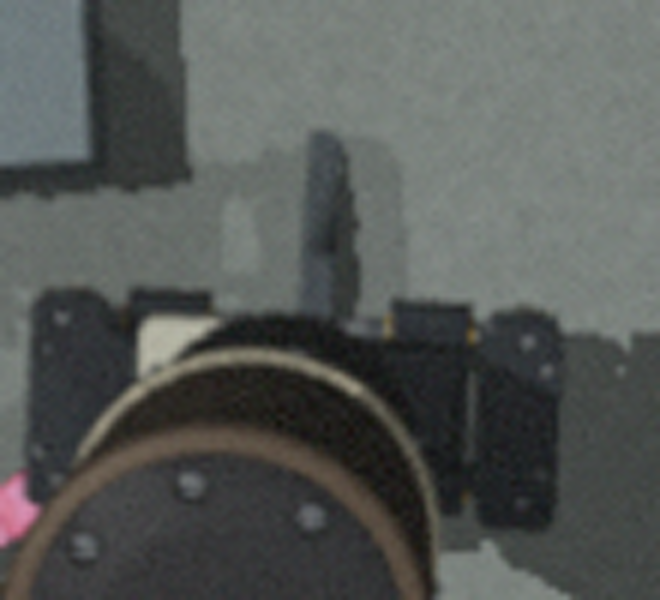

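Joint 3 sits at its range limit (-1.01) with the lean, so I'll stand the tool upright.

Emit:
drive_tool(
  steps=[
    [[0,0,0.3],[0.05,2.4,0],6],
    [[0,0,0],[0.05,2.4,0],6],
    [[0,0,0],[0.05,2.4,0],6],
    [[0,0,0],[0.05,2.4,0],6],
    [[0,0,0],[0,0,0],6],
    [[0,0,0],[0,0,0],6],
  ],
)

```text
time_s: 9.6
eef_pos: [0.4209, 0.0459, 0.0449]
tcp_rot: [-0.002, 1.0, -0.012, 0.002]
wrist_force: [-0.4, -0.1, -0.5]
gripper_width: 0.0599
```

```bash
python3 st.py
```

```text
t 9.6 pos [0.4209 0.0459 0.0449] q [ 0.58  0.16 -0.76 -0.   -0.64  0.97]
jaw yaw -91.35801154750376 jaw [-0.024 -1.    -0.003] up [-0.004 -0.003  1.   ] F [-0.4 -0.1 -0.5] w 0.05985915939092145
```

Emit:
drive_tool(
  steps=[
    [[-0.4,-0.1,-1],[0,0,0],6],
    [[-0.3,0,-1],[0,0,0],6],
    [[0,0,-0.8],[0,0,0],6],
    [[0,0,0],[0,0,0],6],
  ],
)

```text
time_s: 10.0
eef_pos: [0.4128, 0.0445, 0.0157]
tcp_rot: [-0.001, 1.0, -0.011, 0.001]
wrist_force: [0.2, 0.2, -0.1]
gripper_width: 0.0598
```

```bash
python3 st.py
```

```text
t 10.0 pos [0.4128 0.0445 0.0157] q [ 0.59  0.21 -0.81 -0.   -0.55  0.96]
jaw yaw -91.29535495025836 jaw [-0.023 -1.    -0.002] up [-0.002 -0.002  1.   ] F [ 0.2  0.2 -0.1] w 0.05981305454829469
```

Emit:
drive_tool(
  steps=[
    [[0,0,0.2],[0,0,0],1.6],
    [[0,0,0],[0,0,0],1.6],
    [[0,0,0],[0,0,0],1.6],
    [[0,0,0],[0,0,0],1.6],
    [[0,0,0],[0,0,0],1.6],
    [[0,0,0],[0,0,0],1.6],
  ],
)

```text
time_s: 10.6
eef_pos: [0.4138, 0.0449, 0.0183]
tcp_rot: [-0.001, 1.0, -0.012, 0.001]
wrist_force: [-0.9, -0.1, 1.1]
gripper_width: 0.0219
```

```bash
python3 st.py
```

```text
t 10.6 pos [0.4138 0.0449 0.0183] q [ 0.59  0.2  -0.81 -0.   -0.56  0.96]
jaw yaw -91.32485991143658 jaw [-0.023 -1.    -0.002] up [-0.003 -0.002  1.   ] F [-0.9 -0.1  1.1] w 0.021931490591316907
```

Emit:
drive_tool(
  steps=[
    [[0,0,2],[0,0,0],1.6],
    [[0,0,3],[0,0,0],1.6],
    [[0,0,3],[0,0,0],1.6],
    [[0,0,2],[0,0,0],1.6],
    [[0.4,-3,0],[0,0,0.95],1.6],
    [[0.4,-3,0],[0,0,0.95],1.6],
    [[0.4,-3,0],[0,0,0.95],1.6],
    [[0.4,-3,0],[0,0,0.95],1.6],
    [[0.4,-3,0],[0,0,0.95],1.6],
    [[0.4,-3,0],[0,0,0.95],1.6],
    [[0.4,-3,0],[0,0,0.95],1.6],
    [[0.4,-3,0],[0,0,0.95],1.6],
    [[0.4,-3,0],[0,0,0.95],1.6],
    [[0.4,-3,0],[0,0,0.95],1.6],
    [[0,0,0],[0,0,0],1.6],
    [[0,0,0],[0,0,0],1.6],
  ],
)

```text
time_s: 12.2
eef_pos: [0.4529, -0.2555, 0.1175]
tcp_rot: [-0.002, 0.998, 0.07, 0.0]
wrist_force: [-1.1, 0.7, -2.1]
gripper_width: 0.0215
```

```bash
python3 st.py
python3 - <<'E'
from h import *
im=snap('scene','s4.png');crop(im,80,100,240,270,4,'c8.png')
im=snap('top','t4.png');crop(im,310,130,420,270,5,'c9.png')
E
```

```text
t 12.2 pos [ 0.4529 -0.2555  0.1175] q [-0.14  0.21 -0.47 -0.   -0.89  1.85]
jaw yaw -81.95134897496864 jaw [ 0.14  -0.99  -0.003] up [-0.    -0.003  1.   ] F [-1.1  0.7 -2.1] w 0.02146739504124981
```

View pics/c8.png

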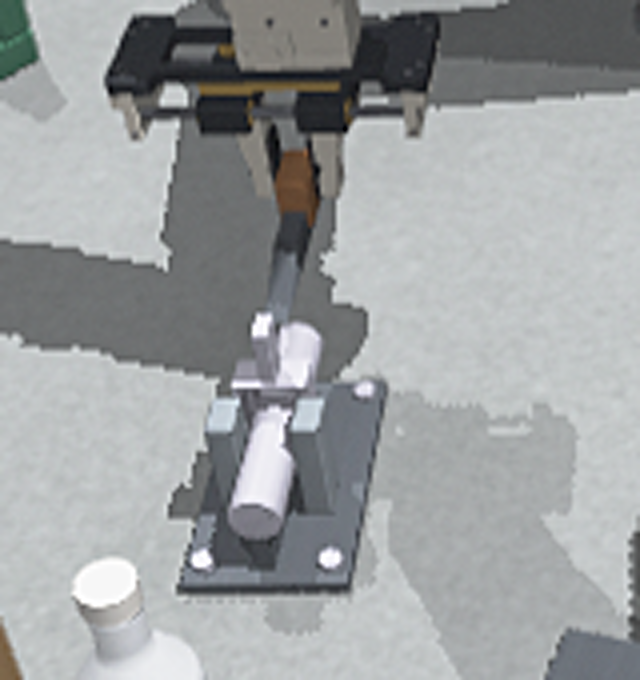

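View pics/c9.png

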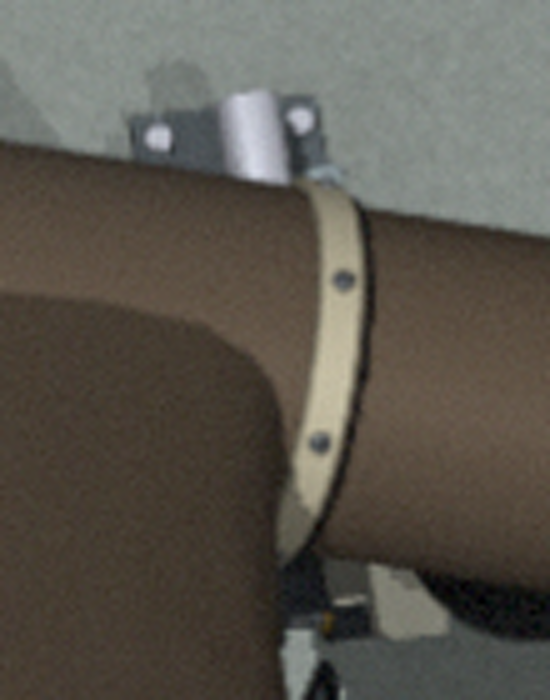

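Run:
```python
from h import *
P=np.array([.4529,-.2555]);u=np.array([np.cos(np.radians(8.05)),np.sin(np.radians(8.05))]);z0=.1175-.0183
def c8(p):return (np.array(p)+.5-[80,100])*4-.5
for x,z in[(20,44),(20,22),(50,22),(70,15),(90,7.5),(105,2)]:
    p=P+u*(x+6.3)/1000; print(x,c8(proj('scene',[*p,z0+z/1000])).round())
print(onz('scene',110+182/4,150+124/4,.068))
O=np.array([.593,-.235]);us=np.array([.990,.1426])
for x,z in[(-70,68),(-12,87),(90,52),(0,125)]:
    p=O+us*x/1000; print('stand',x,z,c8(proj('scene',[*p,z/1000])).round())
```

```text
20 [288. 183.]
20 [293. 212.]
50 [285. 240.]
70 [281. 269.]
90 [277. 299.]
105 [275. 322.]
[ 0.52657959 -0.23824326  0.068     ]
stand -70 68 [295. 322.]
stand -12 87 [274. 359.]
stand 90 52 [253. 520.]
stand 0 125 [260. 324.]
```

The scene crop shows the wedge blade lined up with the rod, with the blade at (284,269) and the rod's free end at (303,325), within about 1 to 2 mm. I'll nudge it +1 mm sideways and lower it.

Emit:
drive_tool(
  steps=[
    [[0,0.1,-1],[0,0,0],1.6],
    [[0,0,-1],[0,0,0],1.6],
    [[0,0,-0.6],[0,0,0],1.6],
    [[0,0,0],[0,0,0],1.6],
  ],
)

```text
time_s: 12.7
eef_pos: [0.4529, -0.2536, 0.0908]
tcp_rot: [-0.002, 0.997, 0.072, -0.0]
wrist_force: [-0.8, 0.0, -2.1]
gripper_width: 0.0219
```

```bash
python3 st.py
```

```text
t 12.7 pos [ 0.4529 -0.2536  0.0908] q [-0.13  0.24 -0.5  -0.   -0.83  1.85]
jaw yaw -81.79363522200862 jaw [ 0.143 -0.99  -0.003] up [ 0.    -0.003  1.   ] F [-0.8  0.  -2.1] w 0.02194471986601033
```

Emit:
drive_tool(
  steps=[
    [[0,0,-0.2],[0,0,0],1.6],
    [[0,0,-0.15],[0,0,0],1.6],
    [[0,0,0],[0,0,0],1.6],
  ],
)

```text
time_s: 13.0
eef_pos: [0.4538, -0.2541, 0.0887]
tcp_rot: [-0.001, 0.997, 0.071, 0.001]
wrist_force: [0.4, -0.7, -1.7]
gripper_width: 0.022
```

Emit:
drive_tool(
  steps=[
    [[0,0,-0.1],[0,0,0],1.6],
    [[0,0,0],[0,0,0],1.6],
  ],
)

```text
time_s: 13.2
eef_pos: [0.4537, -0.2542, 0.0878]
tcp_rot: [-0.001, 0.997, 0.071, 0.001]
wrist_force: [-0.3, -0.1, -1.4]
gripper_width: 0.0215
```

```bash
python3 st.py
python3 - <<'E'
from h import *
im=snap('scene','s5.png');crop(im,90,130,190,240,6,'c10.png')
E
```

```text
t 13.2 pos [ 0.4537 -0.2542  0.0878] q [-0.14  0.24 -0.51 -0.   -0.82  1.85]
jaw yaw -81.83117944286994 jaw [ 0.142 -0.99  -0.002] up [-0.002 -0.003  1.   ] F [-0.3 -0.1 -1.4] w 0.021465030504701433
```

View pics/c10.png

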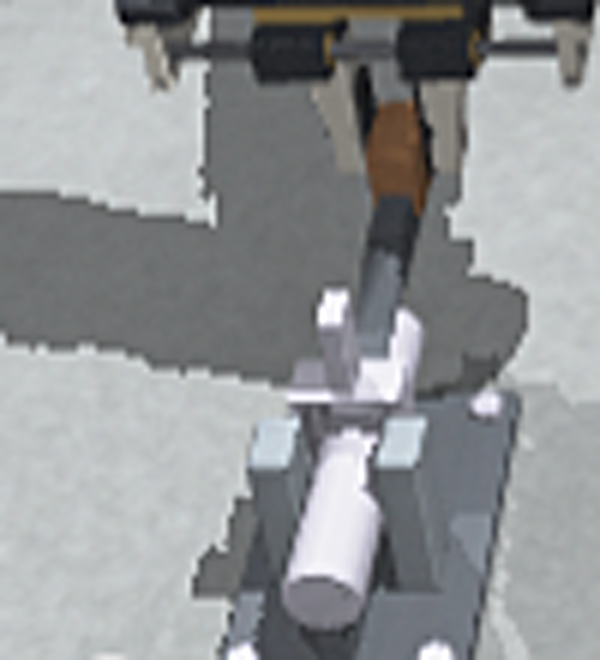

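The blade's nose at (375,355) lies on the rod, centred to within about 2 mm. I'll settle it to contact and then push forward.

Emit:
drive_tool(
  steps=[
    [[0,0,-0.1],[0,0,0],1.6],
    [[0,0,0],[0,0,0],1.6],
  ],
)

```text
time_s: 13.45
eef_pos: [0.4537, -0.2541, 0.0867]
tcp_rot: [-0.001, 0.997, 0.071, 0.001]
wrist_force: [0.0, 0.5, -1.8]
gripper_width: 0.0214
```

Emit:
drive_tool(
  steps=[
    [[0,0,-0.07],[0,0,0],1.6],
    [[0,0,0],[0,0,0],1.6],
  ],
)

```text
time_s: 13.65
eef_pos: [0.4538, -0.2542, 0.0862]
tcp_rot: [-0.001, 0.997, 0.071, 0.001]
wrist_force: [-0.7, 0.1, 0.2]
gripper_width: 0.0218
```

Emit:
drive_tool(
  steps=[
    [[0.7,0.1,0],[0,0,0],1.6],
    [[0.7,0.1,0],[0,0,0],1.6],
    [[0.7,0.1,0],[0,0,0],1.6],
    [[0.7,0.1,0],[0,0,0],1.6],
    [[0,0,0],[0,0,0],1.6],
  ],
)

```text
time_s: 14.15
eef_pos: [0.4834, -0.2501, 0.0861]
tcp_rot: [-0.001, 0.997, 0.072, 0.002]
wrist_force: [0.6, -0.1, -0.3]
gripper_width: 0.0217
```

```bash
python3 st.py
python3 - <<'E'
from h import *
im=snap('scene','s6.png');crop(im,90,130,190,240,6,'c11.png')
E
```

```text
t 14.15 pos [ 0.4834 -0.2501  0.0861] q [-0.12  0.28 -0.46 -0.   -0.83  1.84]
jaw yaw -81.78881349657375 jaw [ 0.143 -0.99  -0.002] up [-0.003 -0.002  1.   ] F [ 0.6 -0.1 -0.3] w 0.021653511705113742
```

View pics/c11.png

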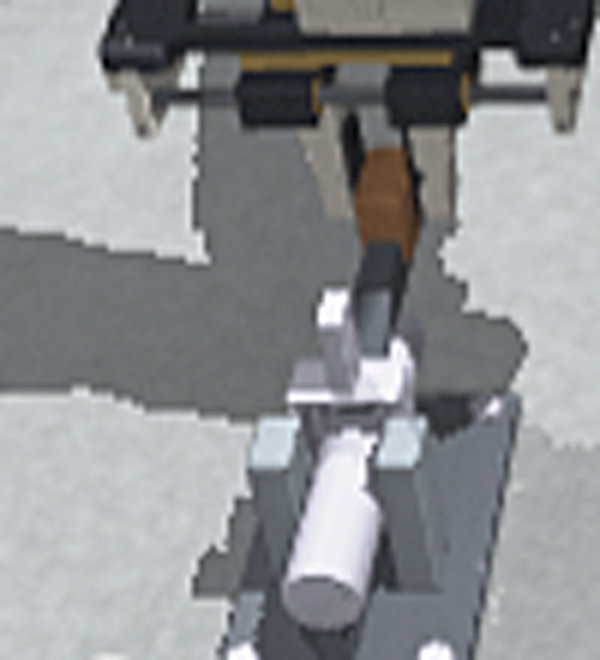

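Run:
```python
from h import *
O=np.array([.593,-.235]);us=np.array([.990,.1426])
def c(p):return ((np.array(p)+.5-[90,130])*6-.5).round()
for x,z in[(-12,87),(12,87),(-10,125),(10,125),(-70,52),(90,52)]:
    print('stand',x,z,c(proj('scene',[*(O+us*x/1000),z/1000])))
P=np.array([.4834,-.2501]);u=np.array([np.cos(np.radians(8.2)),np.sin(np.radians(8.2))]);z0=.068
for x,z in[(20,44),(20,22),(50,22),(70,15),(80,11)]:
    print(x,c(proj('scene',[*(P+u*(x+6.3)/1000),z0+z/1000])))
```

```text
stand -12 87 [352. 359.]
stand 12 87 [341. 398.]
stand -10 125 [335. 289.]
stand 10 125 [326. 322.]
stand -70 52 [388. 332.]
stand 90 52 [320. 601.]
20 [373. 200.]
20 [381. 241.]
50 [370. 286.]
70 [364. 330.]
80 [361. 354.]
```

Emit:
drive_tool(
  steps=[
    [[0.4,-0.05,0],[0,0,0],1.6],
    [[0.6,0.09,0],[0,0,0],1.6],
    [[0.6,0.09,0],[0,0,0],1.6],
    [[0.6,0.09,0],[0,0,0],1.6],
    [[0,0,0],[0,0,0],1.6],
  ],
)

```text
time_s: 14.7
eef_pos: [0.5017, -0.2484, 0.0861]
tcp_rot: [-0.001, 0.997, 0.071, -0.001]
wrist_force: [-10.3, -0.8, 11.3]
gripper_width: 0.0216
```

```bash
python3 st.py
```

```text
t 14.7 pos [ 0.5017 -0.2484  0.0861] q [-0.11  0.31 -0.42 -0.   -0.85  1.83]
jaw yaw -81.83313621212667 jaw [ 0.142 -0.99  -0.003] up [ 0.003 -0.002  1.   ] F [-10.3  -0.8  11.3] w 0.02162868219198801
```

Emit:
drive_tool(
  steps=[
    [[0.6,0.09,0],[0,0,0],1.6],
    [[0.6,0.09,0],[0,0,0],1.6],
    [[0.6,0.09,0],[0,0,0],1.6],
    [[0,0,0],[0,0,0],1.6],
  ],
)

```text
time_s: 15.1
eef_pos: [0.5166, -0.246, 0.086]
tcp_rot: [-0.002, 0.997, 0.071, -0.004]
wrist_force: [-16.6, -1.5, 16.9]
gripper_width: 0.022
```

```bash
python3 st.py
python3 - <<'E'
from h import *
im=snap('scene','s7.png');crop(im,90,130,190,240,6,'c12.png')
E
```

```text
t 15.1 pos [ 0.5166 -0.246   0.086 ] q [-0.1   0.33 -0.39 -0.   -0.86  1.82]
jaw yaw -81.87530733018997 jaw [ 0.141 -0.99  -0.004] up [ 0.008 -0.003  1.   ] F [-16.6  -1.5  16.9] w 0.021987733329695395
```

View pics/c12.png

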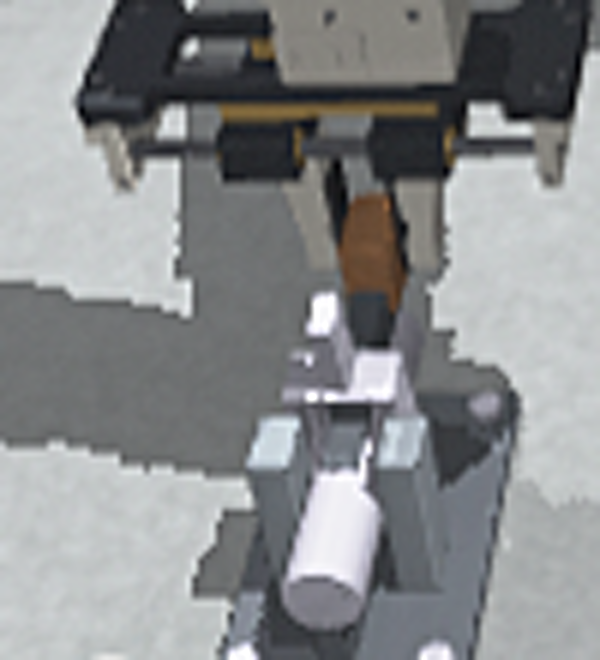

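The blade is under the cross-bar at (350,440) and the clip is rising. I'll continue.

Emit:
drive_tool(
  steps=[
    [[0.5,0.07,0],[0,0,0],1.6],
    [[0.5,0.07,0],[0,0,0],1.6],
    [[0.5,0.07,0],[0,0,0],1.6],
    [[0,0,0],[0,0,0],1.6],
  ],
)

```text
time_s: 15.55
eef_pos: [0.5346, -0.2436, 0.0861]
tcp_rot: [-0.001, 0.997, 0.071, -0.001]
wrist_force: [-7.8, -1.9, 9.2]
gripper_width: 0.0218
```

```bash
python3 st.py
python3 - <<'E'
from h import *
im=snap('scene','s8.png');crop(im,90,130,190,240,6,'c13.png')
E
```

```text
t 15.55 pos [ 0.5346 -0.2436  0.0861] q [-0.1   0.35 -0.36 -0.   -0.87  1.81]
jaw yaw -81.84102130382995 jaw [ 0.142 -0.99  -0.003] up [ 0.003 -0.002  1.   ] F [-7.8 -1.9  9.2] w 0.02180854591947852
```

View pics/c13.png

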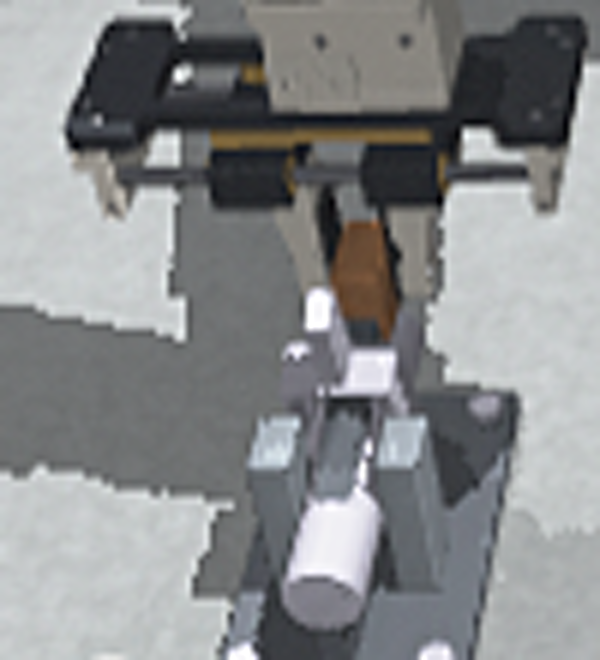

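Emit:
drive_tool(
  steps=[
    [[0.4,0.06,0],[0,0,0],1.6],
    [[0.4,0.06,0],[0,0,0],1.6],
    [[0.4,0.06,0],[0,0,0],1.6],
    [[0.3,0.04,0],[0,0,0],1.6],
    [[0,0,0],[0,0,0],1.6],
  ],
)

```text
time_s: 16.1
eef_pos: [0.5524, -0.241, 0.0862]
tcp_rot: [-0.001, 0.997, 0.071, 0.001]
wrist_force: [-1.4, -1.1, 5.0]
gripper_width: 0.0217
```

```bash
python3 st.py
python3 - <<'E'
from h import *
im=snap('scene','s9.png');crop(im,90,130,190,240,6,'c14.png')
E
```

```text
t 16.1 pos [ 0.5524 -0.241   0.0862] q [-0.09  0.36 -0.33 -0.   -0.88  1.81]
jaw yaw -81.80655631197358 jaw [ 0.143 -0.99  -0.002] up [-0.002 -0.002  1.   ] F [-1.4 -1.1  5. ] w 0.021681671986453373
```

View pics/c14.png

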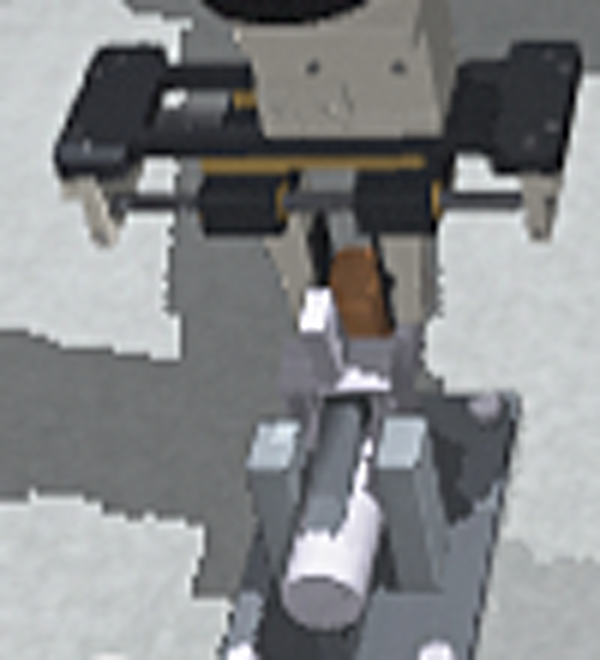

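The push force has dropped to about 1 N and the wedge origin is about 35 mm short of the clip, so the clip has let go. I'll draw the wedge back.

Emit:
drive_tool(
  steps=[
    [[-0.4,-0.06,0],[0,0,0],1.6],
    [[-0.6,-0.09,0],[0,0,0],1.6],
    [[-0.6,-0.09,0],[0,0,0],1.6],
    [[-0.6,-0.09,0],[0,0,0],1.6],
    [[-0.6,-0.09,0],[0,0,0],1.6],
    [[-0.6,-0.09,0],[0,0,0],1.6],
    [[0,0,0],[0,0,0],1.6],
  ],
)

```text
time_s: 16.85
eef_pos: [0.5161, -0.2461, 0.0859]
tcp_rot: [-0.001, 0.997, 0.071, 0.0]
wrist_force: [-1.9, -0.3, 4.8]
gripper_width: 0.022
```

```bash
python3 st.py
python3 - <<'E'
from h import *
im=snap('scene','s10.png');crop(im,90,130,190,240,6,'c15.png')
E
```

```text
t 16.85 pos [ 0.5161 -0.2461  0.0859] q [-0.11  0.32 -0.4  -0.   -0.85  1.82]
jaw yaw -81.85307391776378 jaw [ 0.142 -0.99  -0.003] up [-0.001 -0.003  1.   ] F [-1.9 -0.3  4.8] w 0.02197135628177427
```

View pics/c15.png

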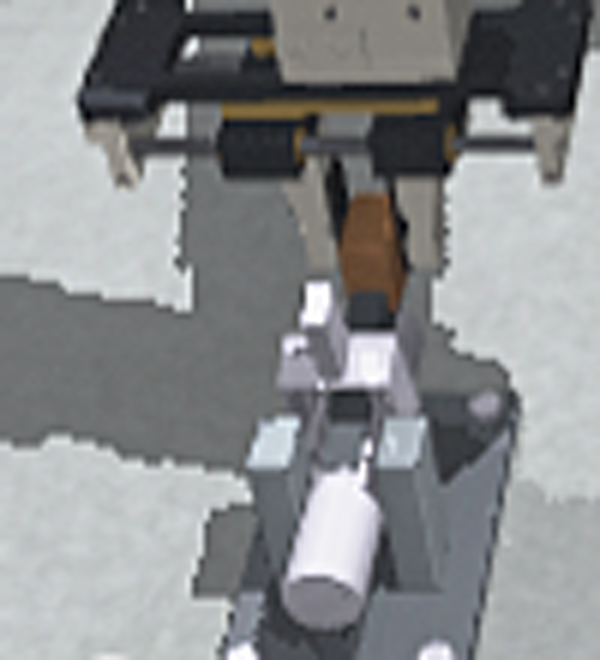

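Emit:
drive_tool(
  steps=[
    [[-0.7,-0.1,0],[0,0,0],1.6],
    [[-0.7,-0.1,0],[0,0,0],1.6],
    [[-0.7,-0.1,0],[0,0,0],1.6],
    [[-0.7,-0.1,0],[0,0,0],1.6],
    [[-0.7,-0.1,0],[0,0,0],1.6],
    [[-0.7,-0.1,0],[0,0,0],1.6],
    [[-0.7,-0.1,0],[0,0,0],1.6],
    [[-0.7,-0.1,0],[0,0,0],1.6],
    [[-0.7,-0.1,0],[0,0,0],1.6],
    [[0,0,0],[0,0,0],1.6],
  ],
)

```text
time_s: 17.9
eef_pos: [0.4536, -0.2551, 0.086]
tcp_rot: [-0.001, 0.997, 0.071, 0.001]
wrist_force: [-0.4, -0.4, -2.8]
gripper_width: 0.0216
```

```bash
python3 st.py
python3 - <<'E'
from h import *
im=snap('scene','s11.png');crop(im,90,130,190,240,6,'c16.png')
E
```

```text
t 17.9 pos [ 0.4536 -0.2551  0.086 ] q [-0.14  0.25 -0.51 -0.   -0.81  1.85]
jaw yaw -81.85345941501303 jaw [ 0.142 -0.99  -0.003] up [-0.002 -0.003  1.   ] F [-0.4 -0.4 -2.8] w 0.02164733342386698
```

View pics/c16.png

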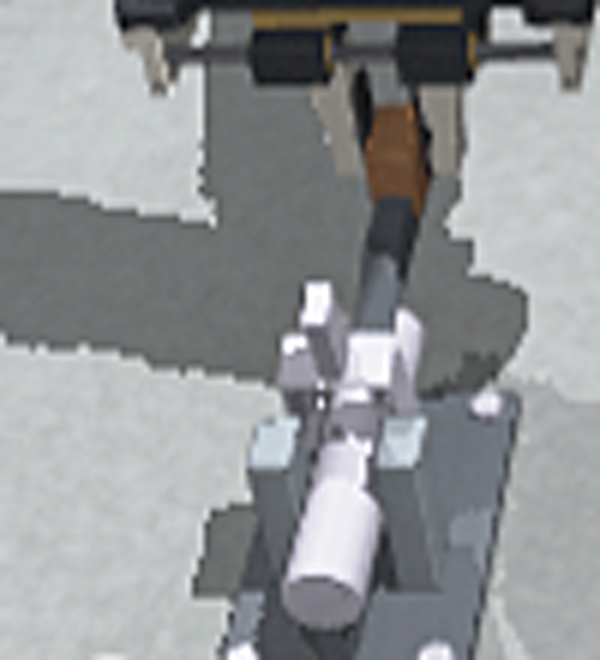

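The clip stands perched with its tab top at (318,288), and the wedge is clear of it. I'll return the wedge to its place on the bench.

Emit:
drive_tool(
  steps=[
    [[-0.5,-0.07,0.5],[0,0,0],1.6],
    [[-0.5,-0.07,2],[0,0,0],1.6],
    [[-0.3,0,2],[0,0,0],1.6],
    [[-0.2,3,0],[0,0,-0.95],1.6],
    [[-0.2,3,0],[0,0,-0.95],1.6],
    [[-0.2,3,0],[0,0,-0.95],1.6],
    [[-0.2,3,0],[0,0,-0.95],1.6],
    [[-0.2,3,0],[0,0,-0.95],1.6],
    [[-0.2,3,0],[0,0,-0.95],1.6],
    [[-0.2,3,0],[0,0,-0.95],1.6],
    [[-0.2,3,0],[0,0,-0.95],1.6],
    [[-0.2,3,0],[0,0,-0.95],1.6],
    [[-0.2,3,-1],[0,0,-0.95],1.6],
    [[0,0,-3],[0,0,0],1.6],
    [[0,0,-3],[0,0,0],1.6],
    [[0,0,-2],[0,0,0],1.6],
    [[0,0,-1],[0,0,0],1.6],
    [[0,0,0],[0,0,0],1.6],
  ],
)

```text
time_s: 19.75
eef_pos: [0.4212, 0.0432, 0.0303]
tcp_rot: [-0.001, 1.0, -0.012, 0.0]
wrist_force: [-1.4, 0.1, -2.2]
gripper_width: 0.022
```

```bash
python3 st.py
```

```text
t 19.75 pos [0.4212 0.0432 0.0303] q [ 0.57  0.19 -0.78 -0.   -0.6   0.98]
jaw yaw -91.31868733958153 jaw [-0.023 -1.    -0.001] up [-0.001 -0.001  1.   ] F [-1.4  0.1 -2.2] w 0.02196642907706009
```

Emit:
drive_tool(
  steps=[
    [[0,0,-0.6],[0,0,0],1.6],
    [[0,0,-0.4],[0,0,0],1.6],
    [[0,0,-0.15],[0,0,0],1.6],
    [[0,0,0],[0,0,0],1.6],
  ],
)

```text
time_s: 20.15
eef_pos: [0.4219, 0.0436, 0.0197]
tcp_rot: [-0.001, 1.0, -0.012, 0.001]
wrist_force: [0.3, 0.4, -2.2]
gripper_width: 0.022
```

Emit:
drive_tool(
  steps=[
    [[0,0,-0.1],[0,0,0],1.6],
    [[0,0,0],[0,0,0],1.6],
  ],
)

```text
time_s: 20.35
eef_pos: [0.4219, 0.0436, 0.0187]
tcp_rot: [-0.001, 1.0, -0.012, 0.001]
wrist_force: [0.5, -1.3, -0.7]
gripper_width: 0.0221
```

Emit:
drive_tool(
  steps=[
    [[0,0,-0.05],[0,0,0],5.5],
    [[0,0,0],[0,0,0],5.5],
    [[0,0,0],[0,0,0],5.5],
    [[0,0,0],[0,0,0],5.5],
    [[0,0,3],[0,0,0],5.5],
    [[0,0,4],[0,0,0],5.5],
    [[0,0,5],[0,0,0],5.5],
    [[0,0,5],[0,0,0],5.5],
  ],
)

```text
time_s: 21.15
eef_pos: [0.4211, 0.0432, 0.1899]
tcp_rot: [-0.001, 1.0, -0.012, 0.001]
wrist_force: [2.1, 1.2, -1.0]
gripper_width: 0.0553
```

Run:
```python
from h import *
im=snap('scene','s12.png');crop(im,100,130,180,240,7,'c17.png')
im=snap('top','t12.png');crop(im,325,130,400,225,7,'c18.png')
```

```text
(no output)
```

View pics/c17.png

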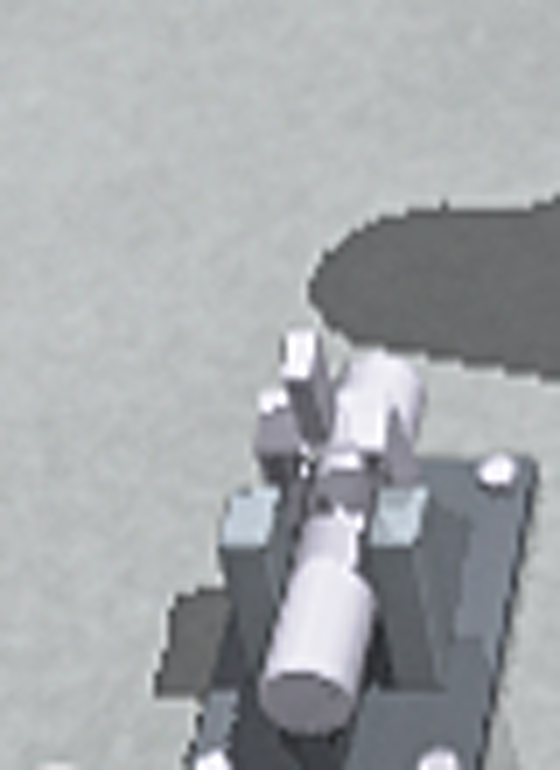

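View pics/c18.png

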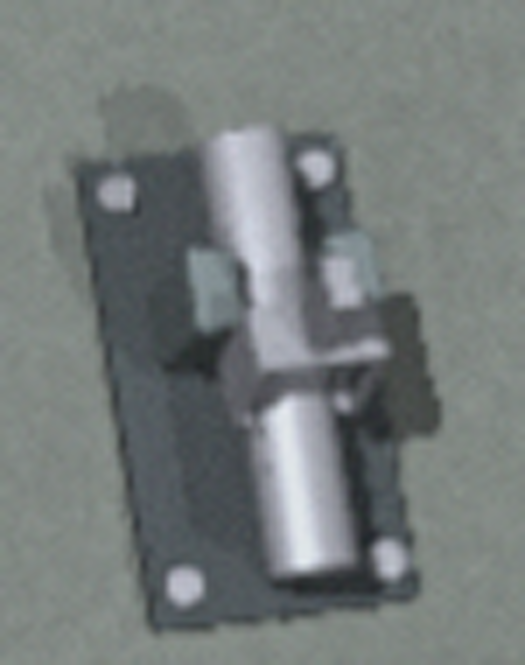

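View pics/s12.png

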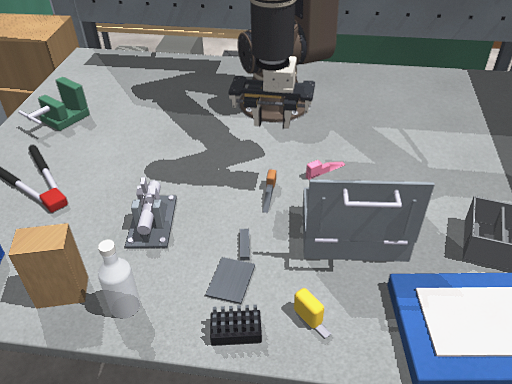

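Run:
```python
from h import *
def a(x,y):return ('scene',100+(x+.5)/7-.5,130+(y+.5)/7-.5)
def b(x,y):return ('top',325+(x+.5)/7-.5,130+(y+.5)/7-.5)
O=np.array([.593,-.235]);us=np.array([.990,.1426]);uy=np.array([-.1426,.99])
def rep(n,P):
    d=P[:2]-O;print(n,P.round(4),'stand',(d@us*1000).round(1),(d@uy*1000).round(1))
rep('tabtop',tri(a(301,352),b(342,280)))
rep('tabtopfront',tri(a(297,370),b(346,268)))
for z in(.139,.145):
  rep('S',onz(*a(301,352),z));rep('T',onz(*b(342,280),z))
im=cv2.imread('pics/t12.png')[:,:,::-1];crop(im,350,160,390,195,16,'c19.png')
im=cv2.imread('pics/s12.png')[:,:,::-1];crop(im,130,170,165,205,16,'c20.png')
```

```text
tabtop [ 0.608  -0.2332  0.1398] stand 15.2 -0.3
tabtopfront [ 0.6128 -0.2346  0.1361] stand 19.7 -2.5
S [ 0.6072 -0.2331  0.139 ] stand 14.4 -0.2
T [ 0.6084 -0.2338  0.139 ] stand 15.4 -1.0
S [ 0.614  -0.2298  0.145 ] stand 21.6 2.1
T [ 0.6068 -0.2321  0.145 ] stand 14.1 0.9
```

View pics/c19.png

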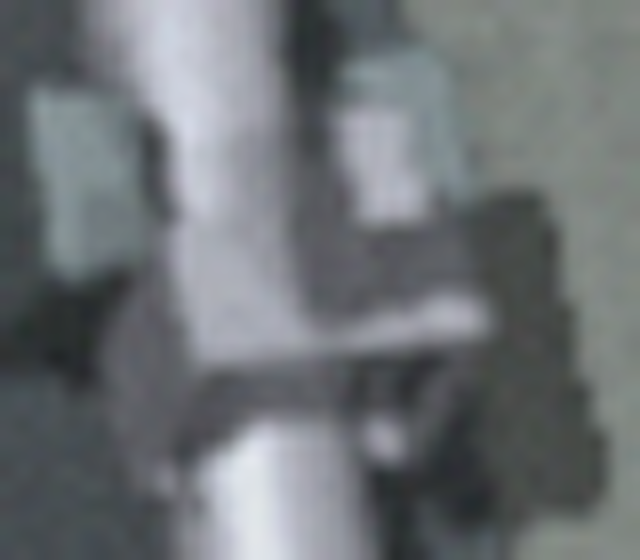

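View pics/c20.png

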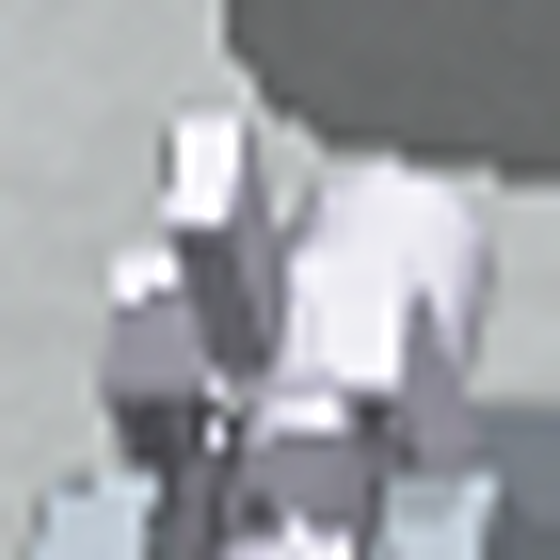

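Run:
```python
from h import *
def a(x,y):return ('scene',130+(x+.5)/16-.5,170+(y+.5)/16-.5)
def b(x,y):return ('top',350+(x+.5)/16-.5,160+(y+.5)/16-.5)
O=np.array([.593,-.235]);us=np.array([.990,.1426]);uy=np.array([-.1426,.99])
def rep(n,P):
    d=P[:2]-O;print(n,P.round(4),'stand',(d@us*1000).round(1),(d@uy*1000).round(1))
rep('root+x S',onz(*a(235,368),.104))
rep('root-x T',onz(*b(385,305),.104))
rep('strapedge T L',onz(*b(195,360),.104));rep('strapedge T R',onz(*b(485,320),.104))
rep('top -x edge T',onz(*b(392,218),.140));rep('top +x edge T',onz(*b(372,112),.138))
rep('top -x edge S',onz(*a(205,115),.140));rep('top +x edge S',onz(*a(200,220),.138))
```

```text
root+x S [ 0.6119 -0.2336  0.104 ] stand 18.9 -1.3
root-x T [ 0.5953 -0.2434  0.104 ] stand 1.1 -8.6
strapedge T L [ 0.5864 -0.2149  0.104 ] stand -3.7 20.8
strapedge T R [ 0.5933 -0.2582  0.104 ] stand -3.0 -23.0
top -x edge T [ 0.5997 -0.2347  0.14  ] stand 6.7 -0.6
top +x edge T [ 0.6157 -0.2329  0.138 ] stand 22.8 -1.1
top -x edge S [ 0.5974 -0.2368  0.14  ] stand 4.1 -2.4
top +x edge S [ 0.6181 -0.231   0.138 ] stand 25.4 0.4
```

The clip is perched and shifted about 8 mm towards +x. Its tab top is at stand (15, -1) and z about .14, and it leans forward about 7°. The wedge is flat on the bench at scene (270,185). I'll grip the tab across its 10 mm at about (.606, -.234).

Emit:
drive_tool(
  steps=[
    [[1.85,-2.77,0],[0,0,0.95],4],
    [[1.85,-2.77,0],[0,0,0.95],4],
    [[1.85,-2.77,0],[0,0,0.95],4],
    [[1.85,-2.77,0],[0,0,0.95],4],
    [[1.85,-2.77,0],[0,0,0.95],4],
    [[1.85,-2.77,0],[0,0,0.95],4],
    [[1.85,-2.77,0],[0,0,0.95],4],
    [[1.85,-2.77,0],[0,0,0.95],4],
    [[1.85,-2.77,0],[0,0,0.95],4],
    [[1.85,-2.77,0],[0,0,0.95],4],
    [[0,0,0],[0,0,0],4],
    [[0,0,0],[0,0,0],4],
  ],
)

```text
time_s: 22.45
eef_pos: [0.6064, -0.234, 0.1869]
tcp_rot: [-0.002, 0.998, 0.07, 0.0]
wrist_force: [-0.2, 0.0, -0.0]
gripper_width: 0.04
```

```bash
python3 st.py
python3 - <<'E'
from h import *
im=snap('scene','s13.png');crop(im,90,100,200,240,5,'c21.png')
E
```

```text
t 22.45 pos [ 0.6064 -0.234   0.1869] q [-0.07  0.34 -0.1  -0.   -1.13  1.78]
jaw yaw -81.91700622130915 jaw [ 0.141 -0.99  -0.003] up [-0.001 -0.003  1.   ] F [-0.2  0.  -0. ] w 0.03998042300984004
```

View pics/c21.png

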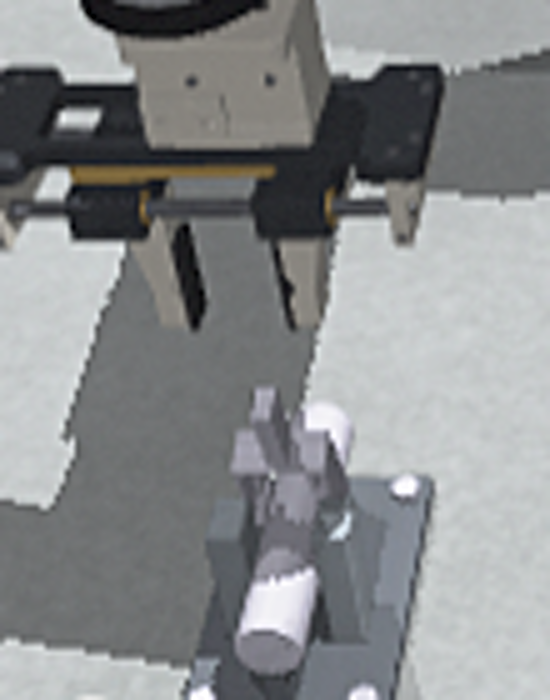

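Run:
```python
from h import *
for P in([.6064,-.234,.1869],[.6064,-.234,.140],[.6064,-.234,.12]):
    print(((np.array(proj('scene',P))+.5-[90,100])*5-.5).round(1))
```

```text
[245.9 318.2]
[263.3 398.3]
[270.4 431.2]
```

The projected tool line meets the observed tab top at (264,402). I'll descend and grip.

Emit:
drive_tool(
  steps=[
    [[0,0,-2.5],[0,0,0],4],
    [[0,0,-2],[0,0,0],4],
    [[0,0,-1.5],[0,0,0],4],
    [[0,0,-1.3],[0,0,0],4],
    [[0,0,0],[0,0,0],4],
  ],
)

```text
time_s: 23.0
eef_pos: [0.6055, -0.2325, 0.1134]
tcp_rot: [-0.002, 0.997, 0.072, -0.0]
wrist_force: [-0.3, -0.2, 0.8]
gripper_width: 0.0398
```

Emit:
drive_tool(
  steps=[
    [[0,0,0],[0,0,0],0.5],
    [[0,0,0],[0,0,0],0.5],
    [[0,0,0],[0,0,0],0.5],
    [[0,0,0],[0,0,0],0.5],
    [[0,0,0],[0,0,0],0.5],
  ],
)

```text
time_s: 23.5
eef_pos: [0.6071, -0.2336, 0.1157]
tcp_rot: [-0.001, 0.997, 0.071, 0.002]
wrist_force: [0.3, -0.5, 2.2]
gripper_width: 0.0098
```

```bash
python3 st.py
python3 - <<'E'
from h import *
im=snap('scene','s14.png');crop(im,90,100,200,240,5,'c22.png')
E
```

```text
t 23.5 pos [ 0.6071 -0.2336  0.1157] q [-0.07  0.4  -0.19 -0.   -0.98  1.78]
jaw yaw -81.81732189662586 jaw [ 0.142 -0.99  -0.002] up [-0.003 -0.002  1.   ] F [ 0.3 -0.5  2.2] w 0.009814782354189922
```

View pics/c22.png

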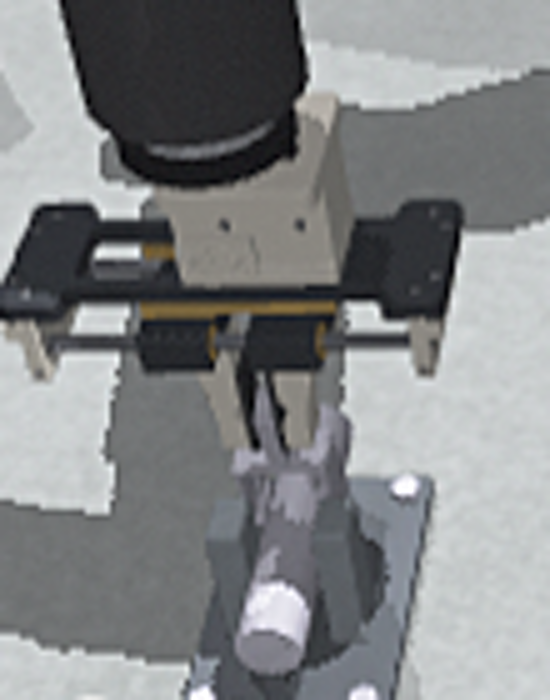

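The opening is 9.8 mm, which matches the tab's 10 mm. I'll lift.

Emit:
drive_tool(
  steps=[
    [[0,0,0.5],[0,0,0],0.5],
    [[0,0,0.7],[0,0,0],0.5],
    [[0,0,1],[0,0,0],0.5],
    [[0,0,1.5],[0,0,0],0.5],
    [[0,0,2],[0,0,0],0.5],
    [[0,0,2],[0,0,0],0.5],
    [[0,0,2],[0,0,0],0.5],
    [[0,0,0],[0,0,0],0.5],
  ],
)

```text
time_s: 24.35
eef_pos: [0.6084, -0.2339, 0.2162]
tcp_rot: [-0.0, 0.997, 0.072, 0.004]
wrist_force: [0.2, 0.4, -0.7]
gripper_width: 0.01
```

```bash
python3 st.py
python3 - <<'E'
from h import *
im=snap('scene','s15.png');crop(im,80,60,220,240,4,'c23.png')
E
```

```text
t 24.35 pos [ 0.6084 -0.2339  0.2162] q [-0.07  0.32 -0.06 -0.   -1.18  1.78]
jaw yaw -81.79846288535657 jaw [ 0.143 -0.99  -0.   ] up [-0.008 -0.001  1.   ] F [ 0.2  0.4 -0.7] w 0.00995224887288611
```

View pics/c23.png

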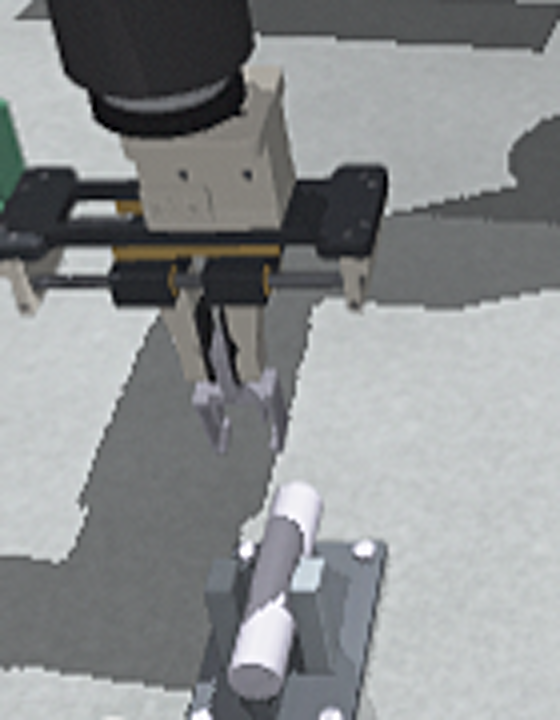

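The clip is lifted clear, with its strap at (235,385) between the fingers and the rod bare. I'll carry it to the case.

Emit:
drive_tool(
  steps=[
    [[-0.6,3.3,0],[0,0,0],0.5],
    [[-0.6,3.3,0],[0,0,0],0.5],
    [[-0.6,3.3,0],[0,0,0],0.5],
    [[-0.6,3.3,0],[0,0,0],0.5],
    [[-0.6,3.3,0],[0,0,0],0.5],
    [[-0.6,3.3,0],[0,0,0],0.5],
    [[-0.5,3.3,0],[0,0,0],0.5],
    [[0,3.3,0],[0,0,0],0.5],
    [[0,3.3,0],[0,0,0],0.5],
    [[0,3.3,0],[0,0,0],0.5],
    [[0,3.3,0],[0,0,0],0.5],
    [[0,3.3,0],[0,0,0],0.5],
    [[0,3.3,0],[0,0,0],0.5],
    [[0,3.3,0],[0,0,0],0.5],
    [[0,3.3,0],[0,0,0],0.5],
    [[0,0,0],[0,0,0],0.5],
    [[0,0,0],[0,0,0],0.5],
  ],
)

```text
time_s: 26.1
eef_pos: [0.565, 0.262, 0.2109]
tcp_rot: [-0.001, 0.997, 0.072, 0.0]
wrist_force: [-0.1, -1.1, -1.6]
gripper_width: 0.0097
```

```bash
python3 st.py
python3 - <<'E'
from h import *
im=snap('scene','s16.png')
im=snap('top','t16.png')
E
```

```text
t 26.1 pos [0.565  0.262  0.2109] q [ 0.75  0.28 -0.13 -0.   -1.15  0.97]
jaw yaw -81.74965312147057 jaw [ 0.143 -0.99  -0.002] up [-0.    -0.002  1.   ] F [-0.1 -1.1 -1.6] w 0.009664473279471333
```

View pics/s16.png

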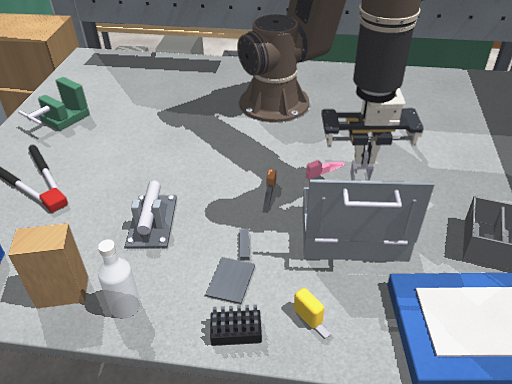

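View pics/t16.png

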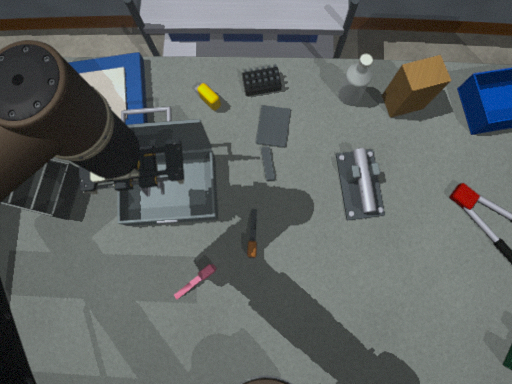

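The clip is over the open case and the lid still stands open at (367,222). I'll lower it in.

Emit:
drive_tool(
  steps=[
    [[0,0,-3],[0,0,0],0.5],
    [[0,0,-3],[0,0,0],0.5],
    [[0,0,-3],[0,0,0],0.5],
    [[0,0,-2],[0,0,0],0.5],
    [[0,0,-1],[0,0,0],0.5],
    [[0,0,-0.5],[0,0,0],0.5],
    [[0,0,0],[0,0,0],0.5],
  ],
)

```text
time_s: 26.9
eef_pos: [0.566, 0.2612, 0.0872]
tcp_rot: [-0.001, 0.997, 0.071, 0.001]
wrist_force: [-0.5, -0.6, -1.1]
gripper_width: 0.0096
```

Emit:
drive_tool(
  steps=[
    [[0,0,-0.5],[0,0,0],0.5],
    [[0,0,-0.3],[0,0,0],0.5],
    [[0,0,0],[0,0,0],0.5],
  ],
)

```text
time_s: 27.2
eef_pos: [0.5657, 0.2616, 0.0791]
tcp_rot: [-0.001, 0.997, 0.071, 0.001]
wrist_force: [1.4, -0.5, -1.5]
gripper_width: 0.0093
```

Emit:
drive_tool(
  steps=[
    [[0,0,-0.4],[0,0,0],0.5],
    [[0,0,-0.3],[0,0,0],0.5],
    [[0,0,0],[0,0,0],0.5],
  ],
)

```text
time_s: 27.5
eef_pos: [0.5654, 0.2614, 0.0715]
tcp_rot: [-0.001, 0.997, 0.071, 0.001]
wrist_force: [-0.1, -0.4, -0.7]
gripper_width: 0.01
```

Emit:
drive_tool(
  steps=[
    [[0,0,-0.3],[0,0,0],0.5],
    [[0,0,0],[0,0,0],0.5],
  ],
)

```text
time_s: 27.7
eef_pos: [0.5655, 0.2615, 0.0686]
tcp_rot: [-0.001, 0.997, 0.071, 0.001]
wrist_force: [-0.1, -0.4, -1.4]
gripper_width: 0.0101
```

Emit:
drive_tool(
  steps=[
    [[0,0,-0.25],[0,0,0],0.5],
    [[0,0,0],[0,0,0],0.5],
  ],
)

```text
time_s: 27.9
eef_pos: [0.5656, 0.2615, 0.0662]
tcp_rot: [-0.001, 0.997, 0.071, 0.001]
wrist_force: [-0.2, -1.0, -1.1]
gripper_width: 0.0097
```

Emit:
drive_tool(
  steps=[
    [[0,0,-0.2],[0,0,0],0.5],
    [[0,0,0],[0,0,0],0.5],
  ],
)

```text
time_s: 28.1
eef_pos: [0.5661, 0.2617, 0.0656]
tcp_rot: [-0.001, 0.997, 0.072, 0.002]
wrist_force: [-1.5, -0.7, 6.5]
gripper_width: 0.0094
```

Contact: the vertical force rose to 6.5 N at TCP z = .0656, which matches the floor at 5 mm. I'll release and withdraw straight up.

Emit:
drive_tool(
  steps=[
    [[0,0,0.1],[0,0,0],3.5],
    [[0,0,0],[0,0,0],3.5],
    [[0,0,0],[0,0,0],3.5],
    [[0,0,1],[0,0,0],3.5],
    [[0,0,2],[0,0,0],3.5],
    [[0,0,3],[0,0,0],3.5],
    [[0,0,4],[0,0,0],3.5],
    [[-1,0,4],[0,0,0],3.5],
    [[-3,-2,4],[0,0,0],3.5],
    [[-3,-4,1],[0,0,0],3.5],
    [[-2,-4,0],[0,0,0],3.5],
    [[0,-4,0],[0,0,0],3.5],
    [[0,-4,0],[0,0,0],3.5],
    [[0,-4,0],[0,0,0],3.5],
    [[0,-4,0],[0,0,0],3.5],
    [[0,0,0],[0,0,0],3.5],
    [[0,0,0],[0,0,0],3.5],
  ],
)

```text
time_s: 29.8
eef_pos: [0.4784, 0.0029, 0.2531]
tcp_rot: [-0.001, 0.998, 0.07, 0.002]
wrist_force: [0.1, 0.3, 0.2]
gripper_width: 0.035
```

```bash
python3 st.py
python3 - <<'E'
from h import *
im=snap('scene','s17.png')
im=snap('top','t17.png');crop(im,100,90,240,240,4,'c24.png')
E
```

```text
t 29.8 pos [0.4784 0.0029 0.2531] q [ 0.42  0.01 -0.36 -0.   -1.19  1.29]
jaw yaw -81.9540409896538 jaw [ 0.14  -0.99  -0.003] up [-0.003 -0.003  1.   ] F [0.1 0.3 0.2] w 0.03504537924964122
```

View pics/s17.png

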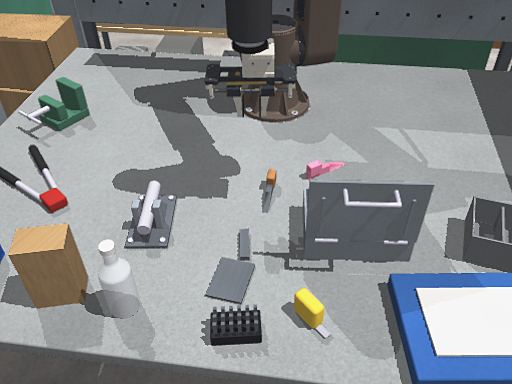

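View pics/t17.png

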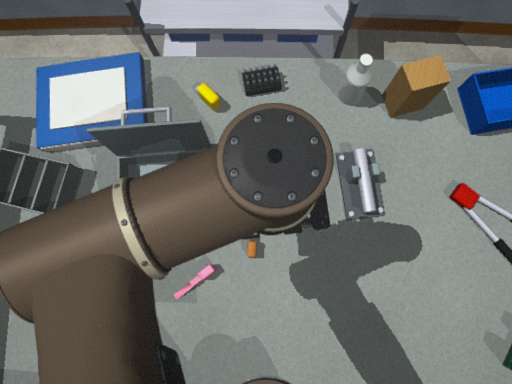

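View pics/c24.png

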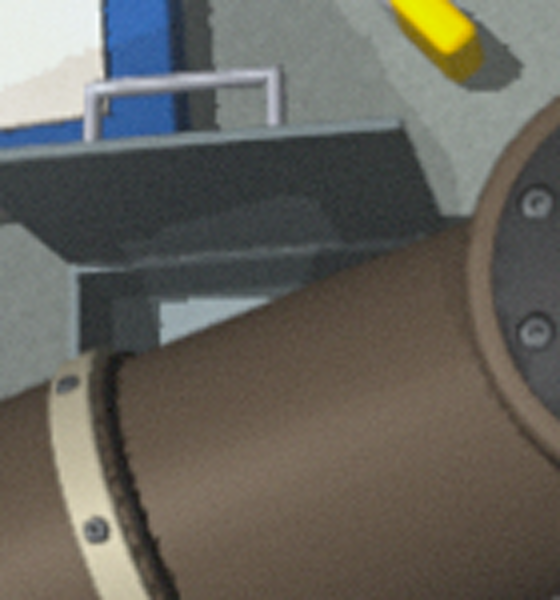

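The arm hides the case in the top view. I'll move it towards -y at height to see inside.

Emit:
drive_tool(
  steps=[
    [[0,-4,0.5],[0,0,0],3.5],
    [[0,-4,0.5],[0,0,0],3.5],
    [[0,-4,0.5],[0,0,0],3.5],
    [[0,-4,0.5],[0,0,0],3.5],
    [[0,-4,0.5],[0,0,0],3.5],
    [[0,-4,0.5],[0,0,0],3.5],
    [[0,-4,0.5],[0,0,0],3.5],
    [[0,0,0],[0,0,0],3.5],
    [[0,0,0],[0,0,0],3.5],
  ],
)

```text
time_s: 30.8
eef_pos: [0.4788, -0.276, 0.287]
tcp_rot: [-0.001, 0.997, 0.071, 0.001]
wrist_force: [0.6, 0.5, 0.7]
gripper_width: 0.0348
```

```bash
python3 st.py
python3 - <<'E'
from h import *
im=snap('top','t18.png');crop(im,100,90,240,240,4,'c25.png')
E
```

```text
t 30.8 pos [ 0.4788 -0.276   0.287 ] q [-0.17  0.12 -0.16 -0.   -1.29  1.88]
jaw yaw -81.86207002900187 jaw [ 0.142 -0.99  -0.003] up [-0.001 -0.003  1.   ] F [0.6 0.5 0.7] w 0.034805734034822795
```

View pics/t18.png

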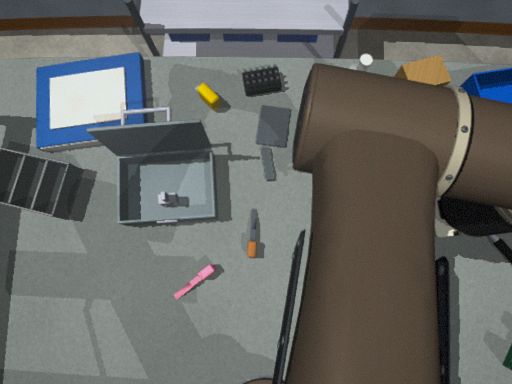

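View pics/c25.png

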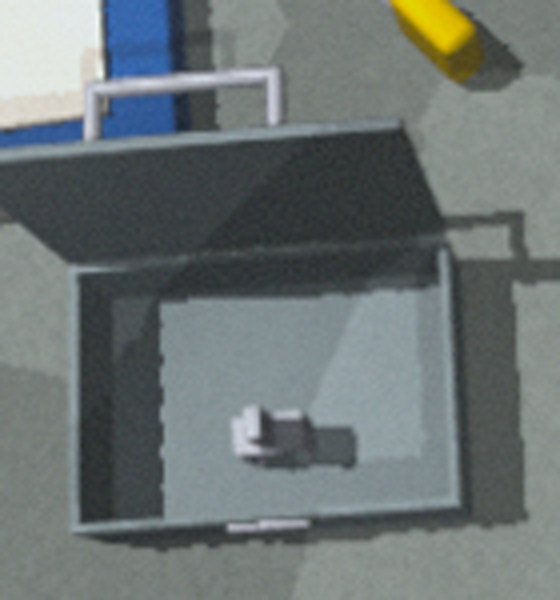

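The top view shows the clip inside the case at (167,199) and the lid open. The wedge is flat at (252,237), and the bar (268,163) and plate (273,125) are where they started. I'll hand in.

```bash
python3 -c "
from plant import arm
print(arm.job_done())"
```

```text
the job is handed in; nothing more can be done
None
```

The job is done and handed in at about 31 s of the 72 s allowed.

- **Lid:** I lifted it by its handle to about 0.9 rad and let go. The springs carried it fully open, and it was still open in the last picture.
- **Wedge and clip:** I slid the wedge along the rod under the clip until its origin was about 35 mm short of the clip's. The push dropped from about 17 N to 1 N, which showed the clip had let go. The fingers did not touch the clip while it gripped the rod.
- **Wedge back:** I drew the wedge out and set it flat on the bench, within about 1 cm of where it started.
- **Clip into the case:** I gripped the perched clip by its tab, set it down on the case floor, which met it with 6.5 N, and released it.

The last pictures show the clip inside the case, the lid open, and the bar, plate and pink look-alike where they began.

**Checks that disagreed or failed:**
- The two cameras disagreed by up to about 5 mm at the stand, and by about 12 mm on the fork's cheek tops. I averaged most readings and set the fork reading aside.
- The perched clip sat about 8 mm further along the rod than its seat and leaned about 7°, so I gripped it there.
- The push reached about 17 N, slightly over the stated 15 N.
- A tilted grasp of the wedge ran joint 3 up to its range limit (-1.01 of -1.02), so I gripped it upright instead.

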